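# Spread the plaster blanks and walk the drying tray to its berth

### The arm

A 6-joint arm with a two-finger parallel gripper is mounted at the origin on a cart in front of the work surface, level with it; the furniture and walls round the work are solid. World frame = base frame: x ahead of the robot, y to its left, z up, the work surface at z = 0. Lengths are in mm, angles in rad, forces in N, time in s.
With the tool pointing down it reaches from about 400 to 925 mm from the base axis. Payload 12.5 kg.
Tool frame: the origin (TCP) lies on the mounting face of the last link; the fingertips stand 190 mm ahead of it and the grasp point (between the pads) lies 171 mm ahead of it (env.grasp_offset is the distance from the TCP to the grasp point, in mm); z points along the fingers, y is the direction in which the jaws open and shut (so a half turn about z gives the same grasp; the last joint's range is limited). The gripper opens to 95 mm and grips with 3 to 60 N. Pads are 20 mm wide; open, the fingers measure 119 mm over their backs; the gripper's body (75 mm by 180 mm) begins 59 mm behind the grasp point.
Start: joints at [1.189, 0.491, 1.559, -0, 1.092, -0.106], TCP at [170.174, 601.387, 404.761] pointing down, gripper open.
Joint ranges: [-3.1, 3.1], [-0.84, 2.19], [0.05, 2.79], [-1.13, 4.28], [0.06, 2.93], [-2.69, 2.69]. Speed limits (rad/s): [2.22, 2.22, 2.79, 3.14, 3.14, 3.14].

### API

Orientations are given as [roll, pitch, yaw] about the fixed x, y, z axes, in that order (R = Rz(yaw) Ry(pitch) Rx(roll)).
In Python, from cell import env, viewer gives the robot as it stands.
- The arm moves only by the tool play_rows, never from a script. Its argument "increments" is a list of rows, each an object of numbers: "dx", "dy", "dz": the shift along the tool's x, y, z in mm; "rx", "ry", "rz": the turn, a rotation vector about the tool's x, y, z in units of 6 degrees (1.0 is 6 degrees). A call has 1 to 8 rows; each row is the pose to reach, as a shift and turn from the pose measured when the call began, along the tool's axes at that moment; what a row does not reach only later rows make up. A row lasts 1/12 s, in which the tool goes at most 41.7 mm and 7.16 degrees, less where a joint would pass 70% of its speed; a pose out of reach is approached as far as the arm can. A call with a gripper value outside its range is refused whole. "fingers" is the opening, from 0 (shut) to 1 (fully open), set as the call begins (left out, the last holds). The fingers move at their own pace and stop on an object; the grip force is fixed at half the most. Time passes only in rows, so rows that repeat a pose let the fingers close. It gives the time, the measured TCP pose, the force and the opening at its end, in the units of the state.
- env.state(): the state, without advancing time (a new reading comes with each control period).
- viewer.read_camera(name): name is "scene" or "top" or "wrist"; returns a dict with "image" (480x640x3 uint8, red, green, blue), "fx", "fy", "cx", "cy" (pixels), "rvec" (rotation vector, rad) and "tvec" (3), from world to camera coordinates, as OpenCV has them. Camera axes: x right, y down, z forward; pixel columns grow to the right and rows downward; lengths in mm; the calibration is good to about 2 mm. A picture is of the moment at which its call begins. There is no depth.
- env.job_done(): hands the job in, once; it reports no verdict.
The state is a dict: "t": time; "joints": joint angles; "qvel": joint speeds; "tau": joint torques, N m; "eef_pos": TCP position; "tcp_rot": TCP orientation; "ft_force": force on the tool from outside, world axes, zero at the start; "moment": the same for the moment, N m; "opening": opening from 0.0 (shut) to 1.0 (fully open).
Only numpy, scipy, OpenCV 4.12 (cv2) and the standard library are available. Lean on these libraries where they do the work, as an engineer would, in place of code of your own. Each camera call takes 0.05 s, during which the arm holds its last target.

### The job

First spread the heaped plaster blanks, with any that lies on the bench beside the tray, out on the drying tray in one flat, even layer, no two centres closer than about 8 cm. Then walk the heavy tray forward into the blue tape marks, without lifting it, by pushing its two rear corner blocks in turn in short, even steps, left one first and at least three pushes on each, never letting it swing more than about 20 degrees out of line with the marks; it should end centred and square in the marks, the blanks still spread. Leave everything else on the bench alone.

Things in the scene. Friction and masses are not known exactly. Their poses are not given: they have to be found in the camera images.
- tray: heavy drying tray, about 2 kg: a 174 x 284 mm terracotta-coloured slab 18 mm thick in a pale wooden frame 8 mm thick and 22 mm high (so a 4 mm lip round the slab), 190 mm (its x) by 300 mm (its y) outside. Origin: centre of its underside; x points away from the robot, z up. It stands flat on the bench, coefficient of friction about 0.6, and slides under roughly 15 N; a push on one rear corner swings it about the other. Never to be lifted
- block_left: black rubber push block fixed on the rear face (towards the robot) of the tray at its left end as the robot sees it; 12 mm thick in x, 44 mm wide in y, 30 mm high, standing clear of the bench by 4 mm. Origin: centre of its underside, at x = -101 mm, y = +122 mm, z = 4 mm of the tray's frame; its push face is 6 mm nearer the robot. Axes as the tray's
- block_right: the same at the right end: origin at x = -101 mm, y = -122 mm, z = 4 mm of the tray's frame
- berth: parking place marked on the bench by four blue tape corners (flat, nothing to run against); the inner edges of the marks outline 200 x 310 mm. Origin: its centre at bench height, where the tray's origin belongs; x points away from the robot, as the tray's x should. It lies some 8 to 10 cm beyond where the tray stands at first
- blank_a: pale cast plaster blank, 40 x 55 x 16 mm (its x, y, z), 50 to 70 g, slightly tapering to the top; origin: centre of its underside (18 mm above the bench when it lies on the tray)
- blank_b: pale cast plaster blank, 40 x 55 x 16 mm (its x, y, z), 50 to 70 g, slightly tapering to the top; origin: centre of its underside (18 mm above the bench when it lies on the tray)
- blank_c: pale cast plaster blank, 40 x 55 x 16 mm (its x, y, z), 50 to 70 g, slightly tapering to the top; origin: centre of its underside (18 mm above the bench when it lies on the tray)
- blank_d: pale cast plaster blank, 48 x 48 x 20 mm (its x, y, z), 50 to 70 g, slightly tapering to the top; origin: centre of its underside (18 mm above the bench when it lies on the tray); may be absent; starts on top of the others
- blank_e: pale cast plaster blank, 48 x 48 x 20 mm (its x, y, z), 50 to 70 g, slightly tapering to the top; origin: centre of its underside (18 mm above the bench when it lies on the tray); may be absent; starts on top of the others
- blank_f: pale cast plaster blank, 30 x 60 x 14 mm (its x, y, z), 50 to 70 g, slightly tapering to the top; origin: centre of its underside (18 mm above the bench when it lies on the tray); may be absent; starts on the tray beside the row
- blank_g: pale cast plaster blank, 30 x 60 x 14 mm (its x, y, z), 50 to 70 g, slightly tapering to the top; origin: centre of its underside (18 mm above the bench when it lies on the tray); may be absent; starts on the bench just left of the tray (origin at bench height)
- pin_tin: blue-grey tin, 57 mm across, 72 mm high; bystander. Origin: centre of its underside
- loop_tool: wooden wire-loop modelling tool, 169 mm long; bystander. Origin: centre of its underside
- cup: pink-stained plastic cup, 94 mm across, 83 mm high; bystander. Origin: centre of its underside
- rib: wooden kidney-shaped rib, 52 x 100 x 9 mm; bystander. Origin: centre of its underside
Things that resemble listed ones, but are neither listed nor needed, are in the scene too. Leave any green or pink look-alike of the blank_d alone.

How it is judged:
By the outcome, as a careful person would: the job done as asked, in the order asked, and still so for the second after the job is handed in, with the robot touching nothing.
Of blank_d, blank_e, blank_f, blank_g only 2 to 3 are there at a start; the rules pass over those that are not, and their reading is None.
At some moment in a run one of blank_a, blank_b, blank_c, blank_d, blank_e, blank_f, blank_g may be knocked a few centimetres aside while the robot is not near it.
Once in a run the grip may slacken for a moment while it holds something.
It also fails if it takes over 210 s, if anything falls off the work surface, if the arm or the gripper's body presses on something with over 40 N, if the wrist force passes 120 N, or if a joint passes its speed limit or range.

## Working session

There is one attempt and no reset: what is moved stays moved. The work goes in short steps, Python scripts to look and compute and a tool call to move; the robot and the scene stay as the last step left them, time stands still between calls to the robot, and variables do not carry over. Pictures are saved under pics/ and viewed, and the job is handed in when it is done.

Besides the shell and the picture viewer there is one more tool, called after "Emit:" by a JSON object that holds its "method" and its "body". play_rows: Moves the arm, as the interface text tells. Its arguments: {"type":"object","properties":{"increments":{"type":"array","items":{"type":"object","properties":{"dx":{"type":"number"},"dy":{"type":"number"},"dz":{"type":"number"},"rx":{"type":"number"},"ry":{"type":"number"},"rz":{"type":"number"}}}},"fingers":{"type":"number"}},"required":["increments"]}

```bash
ls; mkdir -p pics; cat > h.py <<'E'
import numpy as np, cv2
from cell import env, viewer
def cap(name, fn=None):
    c=viewer.read_camera(name)
    if fn: cv2.imwrite('pics/'+fn, cv2.cvtColor(c['image'],cv2.COLOR_RGB2BGR))
    c['K']=np.array([[c['fx'],0,c['cx']],[0,c['fy'],c['cy']],[0,0,1.]])
    c['R']=cv2.Rodrigues(np.array(c['rvec'],float))[0]; c['t']=np.array(c['tvec'],float).ravel()
    return c
def unproj(c,uv,z):
    uv=np.atleast_2d(uv).astype(float)
    d=np.c_[(uv[:,0]-c['cx'])/c['fx'],(uv[:,1]-c['cy'])/c['fy'],np.ones(len(uv))]@c['R']
    o=-c['R'].T@c['t']
    return o+d*((z-o[2])/d[:,2])[:,None]
def proj(c,P):
    P=np.atleast_2d(P); q=P@c['R'].T+c['t']
    return np.c_[c['fx']*q[:,0]/q[:,2]+c['cx'],c['fy']*q[:,1]/q[:,2]+c['cy']]
def st():
    s=env.state(); print('t',round(s['t'],2),'pos',np.round(s['eef_pos'],1),'rot',np.round(s['tcp_rot'],3),'F',np.round(s['ft_force'],1),'op',round(s['opening'],3)); return s
E
python3 - <<'E'
from h import *
st()
for n in ['scene','top','wrist']:
    c=cap(n,n+'0.png'); print(n,-c['R'].T@c['t'],c['fx'])
E
```

```text
pics
t 0.0 pos [170.2 601.3 404.2] rot [-3.14  -0.     2.866] F [ 0.7 -0.  -0.1] op 1.003
scene [ -129.75706183 -1016.6577305    832.65465266] 535.3430665708646
top [ 258.19970415   52.2275353  1366.81942813] 604.614885935972
wrist [ 91.76226957 623.27727441 384.59370753] 372.18423898767804
```

View pics/scene0.png

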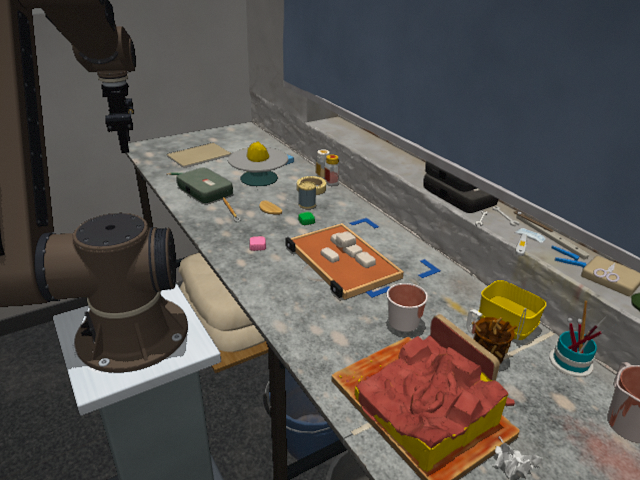

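View pics/top0.png

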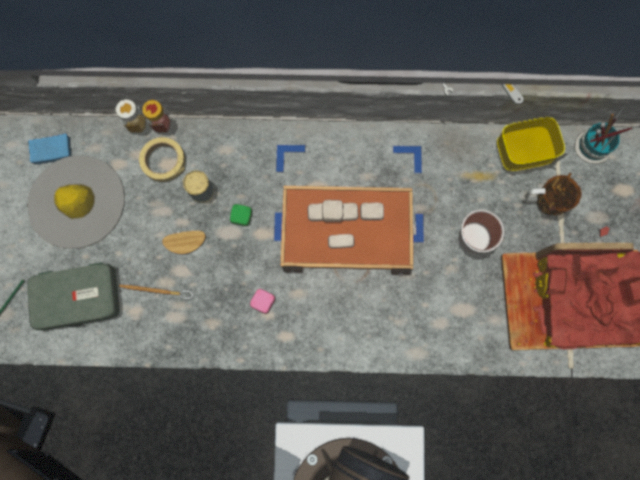

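View pics/wrist0.png

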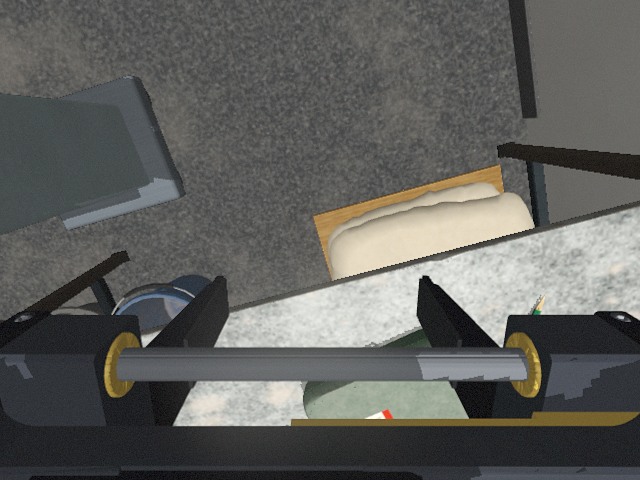

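```bash
python3 - <<'E'
from h import *
c=cap('top')
im=cv2.cvtColor(c['image'],cv2.COLOR_RGB2BGR)
cv2.imwrite('pics/t1.png',cv2.resize(im[135:315,225:435],None,fx=3.8,fy=3.2,interpolation=cv2.INTER_CUBIC) if 0 else cv2.resize(im[135:315,225:435],None,fx=3.3,fy=3.3,interpolation=cv2.INTER_CUBIC))
c=cap('scene')
im=cv2.cvtColor(c['image'],cv2.COLOR_RGB2BGR)
cv2.imwrite('pics/s1.png',cv2.resize(im[190:310,240:450],None,fx=3.8,fy=3.8,interpolation=cv2.INTER_CUBIC))
E
```

```text
(no output)
```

View pics/t1.png

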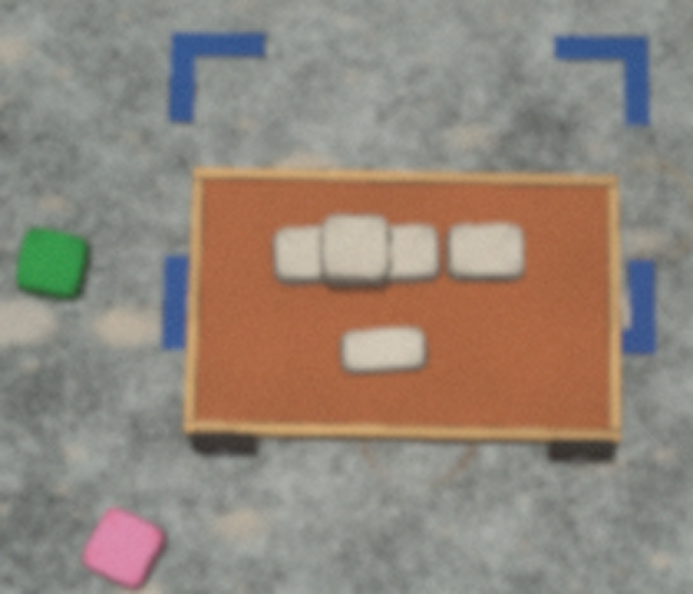

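View pics/s1.png

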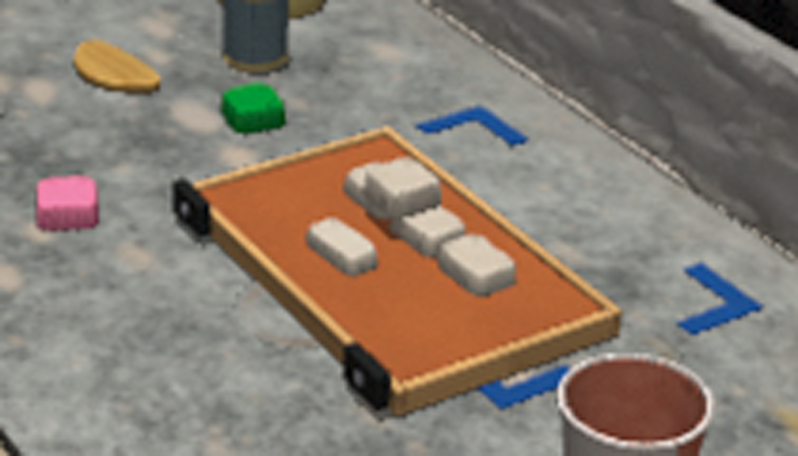

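```bash
python3 - <<'E'
from h import *
c=cap('top')
hsv=cv2.cvtColor(c['image'],cv2.COLOR_RGB2HSV)
im=c['image'].astype(int)
blue=((hsv[...,0]>100)&(hsv[...,0]<125)&(hsv[...,1]>130)).astype(np.uint8)
n,l,s,ce=cv2.connectedComponentsWithStats(blue)
for i in range(1,n):
    if s[i,4]>40: print('blue',s[i],ce[i], np.round(unproj(c,ce[i],0)[0]), np.round(unproj(c,[[s[i,0],s[i,1]],[s[i,0]+s[i,2],s[i,1]+s[i,3]]],0)).tolist())
sub=np.s_[180:280,270:430]
white=np.zeros_like(blue); white[sub]=((hsv[...,1]<60)&(hsv[...,2]>150))[sub]
n,l,s,ce=cv2.connectedComponentsWithStats(white)
for i in range(1,n):
    if s[i,4]>40: 
        print('white',s[i],ce[i],np.round(unproj(c,ce[i],34)[0]),)
# tray corners: frame incl
tr=np.zeros_like(blue); tr[sub]=(((hsv[...,0]<20)&(hsv[...,1]>90)&(im.sum(2)>200))[sub])
n,l,s,ce=cv2.connectedComponentsWithStats(tr)
i=1+np.argmax(s[1:,4]); m=(l==i).astype(np.uint8)
cnt=max(cv2.findContours(m,0,2)[0],key=cv2.contourArea)
r=cv2.minAreaRect(cnt); b=cv2.boxPoints(r); print('tray',r); print(np.round(unproj(c,b,22),1)); print(np.round(unproj(c,np.array([r[0]]),22),1))
E
```

```text
blue [277 146  27  25 239] [285.56066946 153.71548117] [766. 162.   0.] [[785.0, 184.0, 0.0], [724.0, 117.0, 0.0]]
blue [394 147  27  25 234] [411.46581197 154.38034188] [ 771. -139.    0.] [[789.0, -97.0, 0.0], [727.0, -161.0, 0.0]]
blue [275 214   6  26 113] [277.44247788 226.46902655] [587. 174.   0.] [[617.0, 181.0, 0.0], [555.0, 165.0, 0.0]]
blue [415 215   8  26 136] [418.83823529 228.23529412] [ 590. -154.    0.] [[621.0, -146.0, 0.0], [560.0, -163.0, 0.0]]
white [295 180  11   6  42] [299.54761905 182.85714286] [683. 125.  34.]
white [307 180  32   6 147] [322.1292517  182.71428571] [685.  73.  34.]
white [341 180  28   7  76] [354.13157895 184.07894737] [683.  -1.  34.]
white [270 190  13  15  70] [278.1        197.91428571] [646. 173.  34.]
white [308 200  50  19 764] [332.4895288 210.2421466] [620.  47.  34.]
white [361 203  22  15 310] [371.63870968 210.22903226] [622. -42.  34.]
white [413 205  12   9  51] [417.56862745 207.80392157] [ 630. -147.   34.]
white [329 235  25  12 271] [340.72324723 240.46494465] [549.  27.  34.]
white [270 245   8  13  54] [272.27777778 250.12962963] [524. 181.  34.]
white [303 270  33  10 188] [318.88297872 275.69680851] [468.  75.  34.]
white [339 270  23  10 134] [350.6119403  275.17910448] [471.   4.  34.]
white [270 274  14   6  45] [277.48888889 277.42222222] [462. 167.  34.]
tray ((347.1934814453125, 227.17892456054688), (131.2900848388672, 80.69911193847656), 1.3322198390960693)
[[ 490.   161.6   22. ]
 [ 680.2  164.7   22. ]
 [ 679.5 -140.2   22. ]
 [ 489.8 -134.1   22. ]]
[[583.4  12.8  22. ]]
```

Emit:
{"method": "play_rows", "body": {"increments": [{"dz": 0,"rz": 1.1},{"rz": 2.2},{"rz": 3.3},{"rz": 4.4},{"rz": 5.5},{"rz": 6.6},{"rz": 7.7},{"rz": 8.8}], "fingers": 0.75}}

```text
invalid input
```

Emit:
{"method": "play_rows", "body": {"increments": [{"dx": 0,"dy": 0,"dz": 0,"rx": 0,"ry": 0,"rz": 1.0}], "fingers": 0.75}}

```text
t: 0.38
eef_pos: [170.2, 601.4, 404.5]
tcp_rot: [-3.141, 0.0, 2.763]
ft_force: [0.1, -0.6, -0.2]
opening: 0.969
```

Emit:
{"method": "play_rows", "body": {"increments": [{"dx": -40,"dy": -12,"dz": 0,"rx": 0,"ry": 0,"rz": 1.1},{"dx": -80,"dy": -24,"dz": 0,"rx": 0,"ry": 0,"rz": 2.2},{"dx": -120,"dy": -36,"dz": 0,"rx": 0,"ry": 0,"rz": 3.3},{"dx": -160,"dy": -48,"dz": 0,"rx": 0,"ry": 0,"rz": 4.4},{"dx": -200,"dy": -60,"dz": 0,"rx": 0,"ry": 0,"rz": 5.5},{"dx": -240,"dy": -72,"dz": 0,"rx": 0,"ry": 0,"rz": 6.6},{"dx": -280,"dy": -84,"dz": 0,"rx": 0,"ry": 0,"rz": 7.7},{"dx": -307,"dy": -94,"dz": 0,"rx": 0,"ry": 0,"rz": 8.8}]}}

```text
t: 1.05
eef_pos: [422.9, 398.3, 404.6]
tcp_rot: [3.141, 0.001, 1.834]
ft_force: [-0.1, 0.4, 0.6]
opening: 0.748
```

Emit:
{"method": "play_rows", "body": {"increments": [{"dx": -41,"dy": 4,"dz": 0,"rx": 0,"ry": 0,"rz": 0.8},{"dx": -82,"dy": 8,"dz": 0,"rx": 0,"ry": 0,"rz": 1.6},{"dx": -123,"dy": 12,"dz": 0,"rx": 0,"ry": 0,"rz": 2.51},{"dx": -164,"dy": 16,"dz": 0,"rx": 0,"ry": 0,"rz": 2.51},{"dx": -205,"dy": 20,"dz": 0,"rx": 0,"ry": 0,"rz": 2.51},{"dx": -246,"dy": 24,"dz": 0,"rx": 0,"ry": 0,"rz": 2.51},{"dx": -287,"dy": 28,"dz": 0,"rx": 0,"ry": 0,"rz": 2.51},{"dx": -328,"dy": 32,"dz": 0,"rx": 0,"ry": 0,"rz": 2.51}]}}

```text
t: 1.72
eef_pos: [539.4, 87.9, 404.9]
tcp_rot: [3.141, 0.0, 1.571]
ft_force: [0.7, -0.1, -0.8]
opening: 0.749
```

Now tool x = world y, tool y = world x, dz = down.

Emit:
{"method": "play_rows", "body": {"increments": [{"dx": -40,"dy": 15,"dz": 0,"rx": 0,"ry": 0,"rz": 0},{"dx": -80,"dy": 30,"dz": 0,"rx": 0,"ry": 0,"rz": 0},{"dx": -120,"dy": 45,"dz": 0,"rx": 0,"ry": 0,"rz": 0},{"dx": -150,"dy": 60,"dz": 0,"rx": 0,"ry": 0,"rz": 0},{"dx": -150,"dy": 60,"dz": 0,"rx": 0,"ry": 0,"rz": 0}]}}

```text
t: 2.13
eef_pos: [601.4, -67.5, 404.7]
tcp_rot: [3.14, 0.002, 1.567]
ft_force: [-0.1, 0.7, 1.5]
opening: 0.749
```

```bash
python3 - <<'E'
from h import *
st()
c=cap('wrist','w1.png');print(-c['R'].T@c['t'],c['R'])
E
```

```text
t 2.13 pos [601.4 -67.5 404.7] rot [3.140e+00 2.000e-03 1.567e+00] F [-0.1  0.7  1.5] op 0.749
[602.36001952  14.13554585 384.89192735] [[ 9.99992412e-01 -3.48257167e-03  1.74585132e-03]
 [-3.83903377e-03 -9.57097535e-01  2.89740524e-01]
 [ 6.61907852e-04 -2.89745028e-01 -9.57103642e-01]]
```

View pics/w1.png

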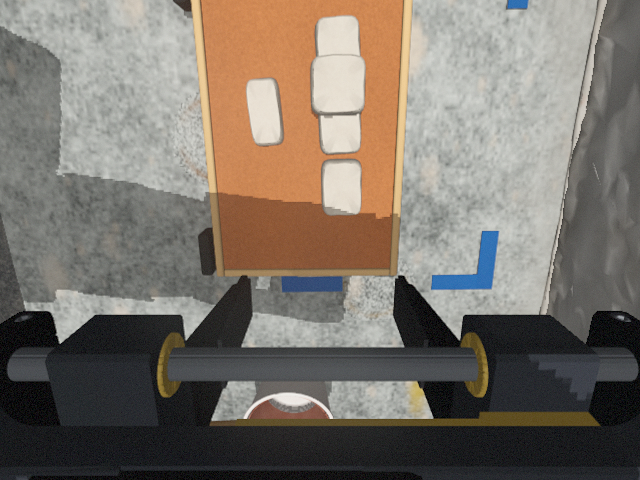

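Emit:
{"method": "play_rows", "body": {"increments": [{"dx": 35,"dy": -5,"dz": 0,"rx": 0,"ry": 0,"rz": 0},{"dx": 70,"dy": -10,"dz": 0,"rx": 0,"ry": 0,"rz": 0},{"dx": 70,"dy": -10,"dz": 0,"rx": 0,"ry": 0,"rz": 0}]}}

```text
t: 2.43
eef_pos: [589.3, 9.6, 404.4]
tcp_rot: [-3.141, -0.001, 1.57]
ft_force: [1.5, 0.6, 0.1]
opening: 0.751
```

```bash
python3 - <<'E'
from h import *
st()
c=cap('wrist','w2.png');print(-c['R'].T@c['t'])
E
```

```text
t 2.43 pos [589.3   9.6 404.4] rot [-3.141e+00 -1.000e-03  1.570e+00] F [1.5 0.6 0.1] op 0.751
[589.98240787  91.28023355 384.80166663]
```

View pics/w2.png

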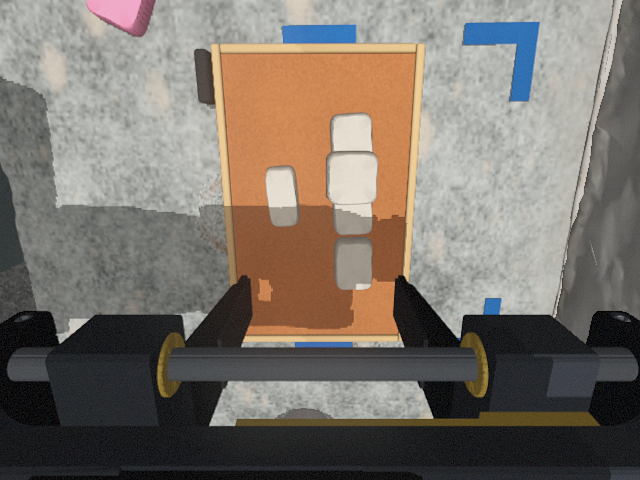

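```bash
python3 - <<'E'
from h import *
c2=cap('wrist')
c1=dict(c2); c1['R']=np.array([[ 9.99992412e-01,-3.48257167e-03,1.74585132e-03],[-3.83903377e-03,-9.57097535e-01,2.89740524e-01],[6.61907852e-04,-2.89745028e-01,-9.57103642e-01]]); c1['t']=-c1['R']@np.array([602.36,14.1355,384.892])
P=lambda c:c['K']@np.c_[c['R'],c['t']]
for n,a,b in [('d',(338.5,84),(352,178)),('f',(265,112),(282,196)),('c',(342,187),(354,264)),('a_endtop',(337,17),(351,115))]:
    X=cv2.triangulatePoints(P(c1),P(c2),np.array(a,float),np.array(b,float)); print(n,np.round((X[:3]/X[3]).ravel(),1), np.round(unproj(c2,b,34)[0],1))
print('tray',np.round(unproj(c2,[(213,45),(424,44),(399,340),(233,341)],22),1))
print('d',np.round(unproj(c2,[(327,178),(377,178),(352,152),(352,203)],54),1))
print('a',np.round(unproj(c2,[(331,135),(372,135),(351,113)],34),1))
print('b',np.round(unproj(c2,[(334,220),(372,220),(353,233)],34),1))
print('c',np.round(unproj(c2,[(336,265),(372,265),(353,239),(353,289)],34),1))
print('f',np.round(unproj(c2,[(266,168),(292,168),(272,227),(298,225)],32),1))
print('blue inner FL',np.round(unproj(c2,[(510,46)],0),1))
E
```

```text
d [616.3  46.4  58.9] [618.3  43.1  34. ]
f [551.9  25.9  33.6] [552.  26.  34.]
c [621.4 -40.4  41. ] [622.3 -43.   34. ]
a_endtop [615.4  99.1  41.1] [616.1  99.3  34. ]
tray [[ 494.1  158.1   22. ]
 [ 679.8  159.    22. ]
 [ 675.6 -137.4   22. ]
 [ 491.3 -138.8   22. ]]
d [[594.6  45.8  54. ]
 [638.8  45.8  54. ]
 [616.2  68.3  54. ]
 [617.2  23.3  54. ]]
a [[598.3  82.   34. ]
 [635.5  82.1  34. ]
 [616.  101.   34. ]]
b [[601.8   2.5  34. ]
 [638.6   2.6  34. ]
 [620.5 -10.6  34. ]]
c [[604.2 -44.1  34. ]
 [640.5 -44.   34. ]
 [620.7 -16.7  34. ]
 [622.  -70.4  34. ]]
f [[537.7  52.2  32. ]
 [562.   52.2  32. ]
 [541.1  -5.   32. ]
 [566.6  -3.   32. ]]
blue inner FL [[765.8 161.5   0. ]]
```

Emit:
{"method": "play_rows", "body": {"increments": [{"dx": 18,"dy": 14,"dz": 40,"rx": 0,"ry": 0,"rz": 0},{"dx": 36,"dy": 27,"dz": 80,"rx": 0,"ry": 0,"rz": 0},{"dx": 36,"dy": 27,"dz": 115,"rx": 0,"ry": 0,"rz": 0},{"dx": 36,"dy": 27,"dz": 145,"rx": 0,"ry": 0,"rz": 0},{"dx": 36,"dy": 27,"dz": 165,"rx": 0,"ry": 0,"rz": 0},{"dx": 36,"dy": 27,"dz": 177,"rx": 0,"ry": 0,"rz": 0},{"dx": 36,"dy": 27,"dz": 177,"rx": 0,"ry": 0,"rz": 0}]}}

```text
t: 3.12
eef_pos: [616.8, 42.4, 225.4]
tcp_rot: [-3.138, 0.001, 1.57]
ft_force: [-0.2, 0.6, -0.7]
opening: 0.746
```

Emit:
{"method": "play_rows", "body": {"increments": [{"dx": 0,"dy": 0,"dz": 0,"rx": 0,"ry": 0,"rz": 0},{"dx": 0,"dy": 0,"dz": 0,"rx": 0,"ry": 0,"rz": 0},{"dx": 0,"dy": 0,"dz": 0,"rx": 0,"ry": 0,"rz": 0},{"dx": 0,"dy": 0,"dz": 0,"rx": 0,"ry": 0,"rz": 0}], "fingers": 0.3}}

```text
t: 3.45
eef_pos: [617.0, 42.3, 226.7]
tcp_rot: [-3.141, 0.001, 1.57]
ft_force: [-0.2, -0.2, -0.2]
opening: 0.525
```

Emit:
{"method": "play_rows", "body": {"increments": [{"dx": 0,"dy": 0,"dz": 0,"rx": 0,"ry": 0,"rz": 0},{"dx": 0,"dy": 0,"dz": 0,"rx": 0,"ry": 0,"rz": 0}], "fingers": 0.3}}

```text
t: 3.62
eef_pos: [617.1, 42.3, 227.6]
tcp_rot: [3.141, 0.001, 1.57]
ft_force: [0.5, 0.5, -0.8]
opening: 0.487
```

Emit:
{"method": "play_rows", "body": {"increments": [{"dx": 0,"dy": 0,"dz": -15,"rx": 0,"ry": 0,"rz": 0},{"dx": 0,"dy": 0,"dz": -35,"rx": 0,"ry": 0,"rz": 0},{"dx": 0,"dy": 0,"dz": -50,"rx": 0,"ry": 0,"rz": 0},{"dx": 0,"dy": 0,"dz": -50,"rx": 0,"ry": 0,"rz": 0}]}}

```text
t: 3.95
eef_pos: [617.5, 42.3, 280.6]
tcp_rot: [3.137, 0.001, 1.57]
ft_force: [-0.4, -0.7, -0.5]
opening: 0.488
```

Emit:
{"method": "play_rows", "body": {"increments": [{"dx": -28,"dy": -26,"dz": 0,"rx": 0,"ry": 0,"rz": 0},{"dx": -56,"dy": -52,"dz": 0,"rx": 0,"ry": 0,"rz": 0},{"dx": -84,"dy": -77,"dz": 0,"rx": 0,"ry": 0,"rz": 0},{"dx": -84,"dy": -77,"dz": 15,"rx": 0,"ry": 0,"rz": 0},{"dx": -84,"dy": -77,"dz": 40,"rx": 0,"ry": 0,"rz": 0},{"dx": -84,"dy": -77,"dz": 58,"rx": 0,"ry": 0,"rz": 0},{"dx": -84,"dy": -77,"dz": 65,"rx": 0,"ry": 0,"rz": 0},{"dx": -84,"dy": -77,"dz": 67,"rx": 0,"ry": 0,"rz": 0}]}}

```text
t: 4.62
eef_pos: [540.5, -41.6, 211.8]
tcp_rot: [3.139, 0.0, 1.57]
ft_force: [-0.1, 0.4, 0.1]
opening: 0.487
```

```bash
python3 - <<'E'
from h import *
st()
c=cap('wrist','w3.png')
E
```

```text
t 4.62 pos [540.5 -41.6 211.8] rot [3.139 0.    1.57 ] F [-0.1  0.4  0.1] op 0.487
```

View pics/w3.png

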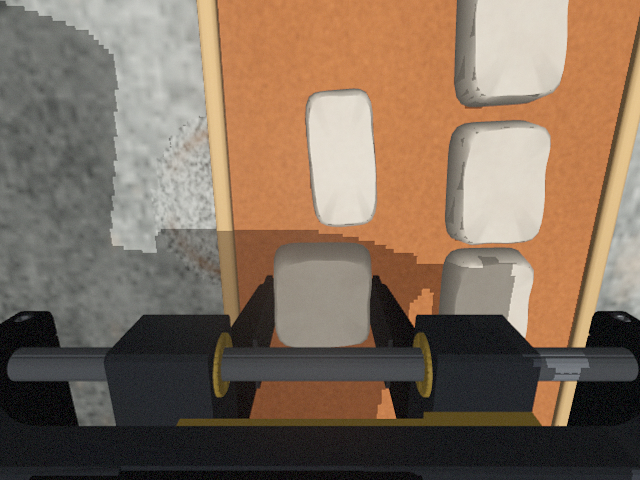

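Emit:
{"method": "play_rows", "body": {"increments": [{"dx": 0,"dy": 0,"dz": 1,"rx": 0,"ry": 0,"rz": 0},{"dx": 0,"dy": 0,"dz": 1,"rx": 0,"ry": 0,"rz": 0}]}}

```text
t: 4.83
eef_pos: [540.9, -41.5, 211.9]
tcp_rot: [3.137, 0.001, 1.57]
ft_force: [-0.9, -1.0, -0.2]
opening: 0.487
```

Emit:
{"method": "play_rows", "body": {"increments": [{"dx": 0,"dy": 0,"dz": 0,"rx": 0,"ry": 0,"rz": 0},{"dx": 0,"dy": 0,"dz": 0,"rx": 0,"ry": 0,"rz": 0},{"dx": 0,"dy": 0,"dz": -3,"rx": 0,"ry": 0,"rz": 0},{"dx": 0,"dy": 0,"dz": -15,"rx": 0,"ry": 0,"rz": 0},{"dx": 0,"dy": 0,"dz": -35,"rx": 0,"ry": 0,"rz": 0}], "fingers": 0.54}}

```text
t: 5.25
eef_pos: [540.5, -41.4, 246.5]
tcp_rot: [3.14, 0.0, 1.57]
ft_force: [0.4, -0.1, -0.6]
opening: 0.539
```

Emit:
{"method": "play_rows", "body": {"increments": [{"dx": 33,"dy": 6,"dz": 0,"rx": 0,"ry": 0,"rz": -0.3},{"dx": 65.5,"dy": 11.5,"dz": 0,"rx": 0,"ry": 0,"rz": -0.67},{"dx": 65.5,"dy": 11.5,"dz": 10,"rx": 0,"ry": 0,"rz": -0.67},{"dx": 65.5,"dy": 11.5,"dz": 25,"rx": 0,"ry": 0,"rz": -0.67},{"dx": 65.5,"dy": 11.5,"dz": 34,"rx": 0,"ry": 0,"rz": -0.67},{"dx": 65.5,"dy": 11.5,"dz": 35,"rx": 0,"ry": 0,"rz": -0.67}]}}

```text
t: 5.75
eef_pos: [551.8, 24.0, 210.2]
tcp_rot: [-3.141, 0.0, 1.64]
ft_force: [0.1, 0.2, -0.3]
opening: 0.542
```

Emit:
{"method": "play_rows", "body": {"increments": [{"dx": 0,"dy": 0,"dz": 0,"rx": 0,"ry": 0,"rz": 0},{"dx": 0,"dy": 0,"dz": 0,"rx": 0,"ry": 0,"rz": 0},{"dx": 0,"dy": 0,"dz": 0,"rx": 0,"ry": 0,"rz": 0},{"dx": 0,"dy": 0,"dz": 0,"rx": 0,"ry": 0,"rz": 0},{"dx": 0,"dy": 0,"dz": 0,"rx": 0,"ry": 0,"rz": 0},{"dx": 0,"dy": 0,"dz": 0,"rx": 0,"ry": 0,"rz": 0}], "fingers": 0.15}}

```text
t: 6.25
eef_pos: [551.8, 23.8, 210.6]
tcp_rot: [3.141, 0.0, 1.64]
ft_force: [-1.0, -2.7, 5.2]
opening: 0.302
```

Emit:
{"method": "play_rows", "body": {"increments": [{"dx": 0,"dy": 0,"dz": -10,"rx": 0,"ry": 0,"rz": 0},{"dx": 10,"dy": -3,"dz": -20,"rx": 0,"ry": 0,"rz": 0.3},{"dx": 35,"dy": -9.6,"dz": -20,"rx": 0,"ry": 0,"rz": 0.7},{"dx": 35,"dy": -9.6,"dz": -16,"rx": 0,"ry": 0,"rz": 0.7},{"dx": 35,"dy": -9.6,"dz": -8,"rx": 0,"ry": 0,"rz": 0.7},{"dx": 35,"dy": -9.6,"dz": -1,"rx": 0,"ry": 0,"rz": 0.7},{"dx": 35,"dy": -9.6,"dz": 0,"rx": 0,"ry": 0,"rz": 0.7}]}}

```text
t: 6.83
eef_pos: [540.1, 57.7, 209.8]
tcp_rot: [-3.141, 0.0, 1.567]
ft_force: [-2.2, 3.4, 12.7]
opening: 0.301
```

Emit:
{"method": "play_rows", "body": {"increments": [{"dx": 0,"dy": 0,"dz": 0,"rx": 0,"ry": 0,"rz": 0},{"dx": 0,"dy": 0,"dz": 0,"rx": 0,"ry": 0,"rz": 0},{"dx": 0,"dy": 0,"dz": -3,"rx": 0,"ry": 0,"rz": 0},{"dx": 0,"dy": 0,"dz": -15,"rx": 0,"ry": 0,"rz": 0},{"dx": 0,"dy": 0,"dz": -40,"rx": 0,"ry": 0,"rz": 0}], "fingers": 0.4}}

```text
t: 7.25
eef_pos: [539.8, 57.3, 248.3]
tcp_rot: [-3.137, 0.0, 1.567]
ft_force: [0.8, -0.4, 0.3]
opening: 0.401
```

```bash
python3 - <<'E'
from h import *
st()
c=cap('wrist','w4.png')
E
```

```text
t 7.25 pos [539.8  57.3 248.3] rot [-3.137  0.     1.567] F [ 0.8 -0.4  0.3] op 0.401
```

View pics/w4.png

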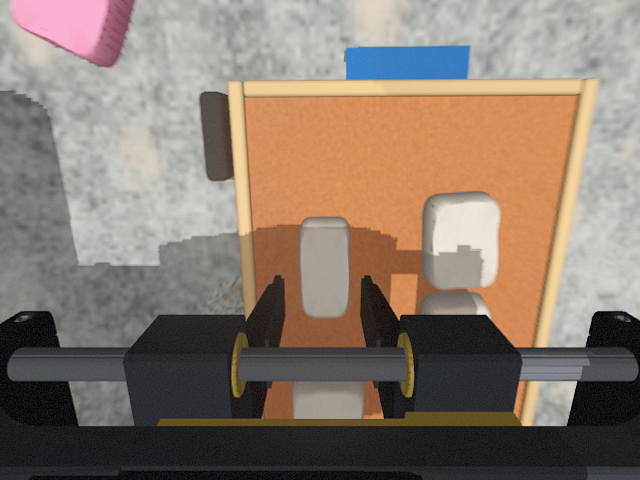

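```bash
python3 - <<'E'
from h import *
c=cap('wrist')
print('a',np.round(unproj(c,[(428,240),(498,240),(463,192),(463,283)],34),1))
print('f',np.round(unproj(c,[(302,267),(348,267),(325,218),(325,317)],32),1))
print('tray',np.round(unproj(c,[(229,82),(598,80)],22),1), np.round(unproj(c,[(468,46),(346,48)],0),1))
E
```

```text
a [[601.4  77.6  34. ]
 [640.8  77.5  34. ]
 [618.2 104.7  34. ]
 [623.8  51.3  34. ]]
f [[530.1  60.9  32. ]
 [556.8  60.8  32. ]
 [543.5  90.1  32. ]
 [543.4  28.5  32. ]]
tray [[493.  161.6  22. ]
 [687.8 162.   22. ]] [[625.2 182.5   0. ]
 [555.9 181.7   0. ]]
```

Emit:
{"method": "play_rows", "body": {"increments": [{"dx": 6,"dy": 30,"dz": 0,"rx": 0,"ry": 0,"rz": 0},{"dx": 12,"dy": 60,"dz": 0,"rx": 0,"ry": 0,"rz": 0},{"dx": 17.7,"dy": 79,"dz": 0,"rx": 0,"ry": 0,"rz": 0},{"dx": 17.7,"dy": 79,"dz": 10,"rx": 0,"ry": 0,"rz": 0},{"dx": 17.7,"dy": 79,"dz": 25,"rx": 0,"ry": 0,"rz": 0},{"dx": 17.7,"dy": 79,"dz": 35,"rx": 0,"ry": 0,"rz": 0},{"dx": 17.7,"dy": 79,"dz": 37,"rx": 0,"ry": 0,"rz": 0}], "fingers": 0.62}}

```text
t: 7.93
eef_pos: [618.9, 74.5, 213.2]
tcp_rot: [-3.142, 0.0, 1.567]
ft_force: [0.3, -0.7, -0.2]
opening: 0.618
```

Emit:
{"method": "play_rows", "body": {"increments": [{"dx": 0,"dy": 0,"dz": 0,"rx": 0,"ry": 0,"rz": 0},{"dx": 0,"dy": 0,"dz": 0,"rx": 0,"ry": 0,"rz": 0},{"dx": 0,"dy": 0,"dz": 0,"rx": 0,"ry": 0,"rz": 0},{"dx": 0,"dy": 0,"dz": 0,"rx": 0,"ry": 0,"rz": 0},{"dx": 0,"dy": 0,"dz": 0,"rx": 0,"ry": 0,"rz": 0},{"dx": 0,"dy": 0,"dz": 0,"rx": 0,"ry": 0,"rz": 0}], "fingers": 0.25}}

```text
t: 8.43
eef_pos: [619.0, 74.5, 213.8]
tcp_rot: [3.141, 0.0, 1.567]
ft_force: [-1.5, -1.2, 2.9]
opening: 0.397
```

Emit:
{"method": "play_rows", "body": {"increments": [{"dx": 0,"dy": 0,"dz": -10,"rx": 0,"ry": 0,"rz": 0},{"dx": 10,"dy": 1,"dz": -20,"rx": 0,"ry": 0,"rz": 0},{"dx": 31,"dy": 2,"dz": -20,"rx": 0,"ry": 0,"rz": 0},{"dx": 31,"dy": 2,"dz": -16,"rx": 0,"ry": 0,"rz": 0},{"dx": 31,"dy": 2,"dz": -8,"rx": 0,"ry": 0,"rz": 0},{"dx": 31,"dy": 2,"dz": -1,"rx": 0,"ry": 0,"rz": 0},{"dx": 31,"dy": 2,"dz": 1,"rx": 0,"ry": 0,"rz": 0},{"dx": 31,"dy": 2,"dz": 1,"rx": 0,"ry": 0,"rz": 0}]}}

```text
t: 9.1
eef_pos: [621.1, 105.3, 212.6]
tcp_rot: [3.142, 0.0, 1.566]
ft_force: [-1.3, 2.6, 4.9]
opening: 0.4
```

Emit:
{"method": "play_rows", "body": {"increments": [{"dx": 0,"dy": 0,"dz": 0,"rx": 0,"ry": 0,"rz": 0},{"dx": 0,"dy": 0,"dz": 0,"rx": 0,"ry": 0,"rz": 0},{"dx": 0,"dy": 0,"dz": -3,"rx": 0,"ry": 0,"rz": 0},{"dx": 0,"dy": 0,"dz": -15,"rx": 0,"ry": 0,"rz": 0},{"dx": -5,"dy": 0,"dz": -40,"rx": 0,"ry": 0,"rz": 0}], "fingers": 0.48}}

```text
t: 9.52
eef_pos: [620.6, 100.5, 251.2]
tcp_rot: [-3.137, 0.0, 1.567]
ft_force: [-0.2, -0.0, 0.3]
opening: 0.481
```

Emit:
{"method": "play_rows", "body": {"increments": [{"dx": -38,"dy": 0,"dz": -20,"rx": 0,"ry": 0,"rz": 0},{"dx": -76,"dy": 0,"dz": -20,"rx": 0,"ry": 0,"rz": 0},{"dx": -114,"dy": 1,"dz": -20,"rx": 0,"ry": 0,"rz": 0},{"dx": -143.5,"dy": 1,"dz": -5,"rx": 0,"ry": 0,"rz": 0},{"dx": -143.5,"dy": 1,"dz": 10,"rx": 0,"ry": 0,"rz": 0},{"dx": -143.5,"dy": 1,"dz": 25,"rx": 0,"ry": 0,"rz": 0},{"dx": -143.5,"dy": 1,"dz": 36,"rx": 0,"ry": 0,"rz": 0},{"dx": -143.5,"dy": 1,"dz": 39,"rx": 0,"ry": 0,"rz": 0}], "fingers": 0.65}}

```text
t: 10.18
eef_pos: [620.6, -43.1, 211.2]
tcp_rot: [-3.135, -0.0, 1.566]
ft_force: [0.3, 0.3, 0.5]
opening: 0.653
```

Emit:
{"method": "play_rows", "body": {"increments": [{"dx": 0,"dy": 0,"dz": 0,"rx": 0,"ry": 0,"rz": 0},{"dx": 0,"dy": 0,"dz": 0,"rx": 0,"ry": 0,"rz": 0},{"dx": 0,"dy": 0,"dz": 0,"rx": 0,"ry": 0,"rz": 0},{"dx": 0,"dy": 0,"dz": 0,"rx": 0,"ry": 0,"rz": 0},{"dx": 0,"dy": 0,"dz": 0,"rx": 0,"ry": 0,"rz": 0},{"dx": 0,"dy": 0,"dz": 0,"rx": 0,"ry": 0,"rz": 0}], "fingers": 0.25}}

```text
t: 10.68
eef_pos: [620.7, -42.9, 211.9]
tcp_rot: [-3.136, 0.0, 1.567]
ft_force: [-1.0, 1.8, 4.9]
opening: 0.403
```

Held. Move c to y ≈ -78.

Emit:
{"method": "play_rows", "body": {"increments": [{"dx": 0,"dy": 0,"dz": -10,"rx": 0,"ry": 0,"rz": 0},{"dx": -10,"dy": 0,"dz": -20,"rx": 0,"ry": 0,"rz": 0},{"dx": -35,"dy": 0,"dz": -20,"rx": 0,"ry": 0,"rz": 0},{"dx": -35,"dy": 0,"dz": -16,"rx": 0,"ry": 0,"rz": 0},{"dx": -35,"dy": 0,"dz": -8,"rx": 0,"ry": 0,"rz": 0},{"dx": -35,"dy": 0,"dz": -1,"rx": 0,"ry": 0,"rz": 0},{"dx": -35,"dy": 0,"dz": 0,"rx": 0,"ry": 0,"rz": 0},{"dx": -35,"dy": 0,"dz": 0,"rx": 0,"ry": 0,"rz": 0}]}}

```text
t: 11.35
eef_pos: [620.5, -77.6, 211.3]
tcp_rot: [-3.135, -0.0, 1.567]
ft_force: [-0.1, -0.2, -1.4]
opening: 0.403
```

Emit:
{"method": "play_rows", "body": {"increments": [{"dx": 0,"dy": 0,"dz": 0,"rx": 0,"ry": 0,"rz": 0},{"dx": 0,"dy": 0,"dz": 0,"rx": 0,"ry": 0,"rz": 0},{"dx": 0,"dy": 0,"dz": -3,"rx": 0,"ry": 0,"rz": 0},{"dx": 0,"dy": 0,"dz": -15,"rx": 0,"ry": 0,"rz": 0},{"dx": 0,"dy": 0,"dz": -50,"rx": 0,"ry": 0,"rz": 0},{"dx": 30,"dy": -10,"dz": -90,"rx": 0,"ry": 0,"rz": 0},{"dx": 60,"dy": -20,"dz": -130,"rx": 0,"ry": 0,"rz": 0},{"dx": 88,"dy": -30,"dz": -170,"rx": 0,"ry": 0,"rz": 0}], "fingers": 0.48}}

```text
t: 12.02
eef_pos: [596.3, -4.0, 362.5]
tcp_rot: [-3.136, -0.0, 1.566]
ft_force: [1.4, 0.8, -0.6]
opening: 0.477
```

Emit:
{"method": "play_rows", "body": {"increments": [{"dx": 20,"dy": 0,"dz": -35,"rx": 0,"ry": 0,"rz": 0},{"dx": 20,"dy": 0,"dz": -35,"rx": 0,"ry": 0,"rz": 0},{"dx": 20,"dy": 0,"dz": -35,"rx": 0,"ry": 0,"rz": 0}], "fingers": 0.95}}

```text
t: 12.27
eef_pos: [596.2, 17.2, 400.8]
tcp_rot: [-3.141, 0.0, 1.568]
ft_force: [-0.7, -1.1, -1.2]
opening: 0.637
```

```bash
python3 - <<'E'
from h import *
st()
c=cap('wrist','w5.png')
E
```

```text
t 12.27 pos [596.2  17.2 400.8] rot [-3.141  0.     1.568] F [-0.7 -1.1 -1.2] op 0.637
```

View pics/w5.png

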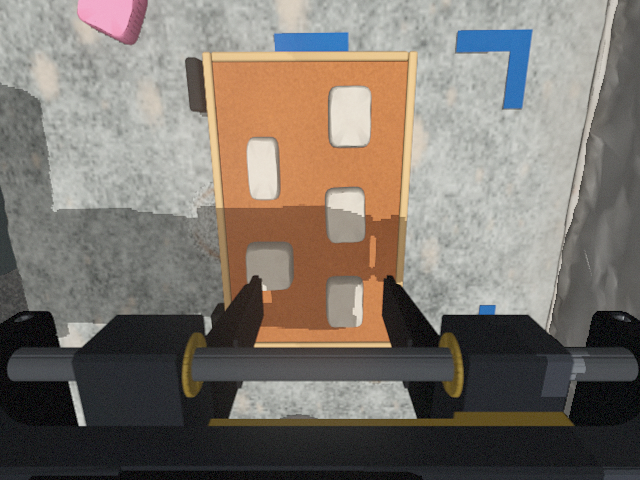

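Emit:
{"method": "play_rows", "body": {"increments": [{"dx": 38,"dy": -15,"dz": 0,"rx": 0,"ry": 0,"rz": 0},{"dx": 76,"dy": -30,"dz": 0,"rx": 0,"ry": 0,"rz": 0},{"dx": 114,"dy": -45,"dz": 0,"rx": 0,"ry": 0,"rz": 0},{"dx": 152,"dy": -60,"dz": 0,"rx": 0,"ry": 0,"rz": 0},{"dx": 190,"dy": -75,"dz": 0,"rx": 0,"ry": 0,"rz": 0},{"dx": 228,"dy": -90,"dz": 0,"rx": 0,"ry": 0,"rz": 0},{"dx": 266,"dy": -105,"dz": 0,"rx": 0,"ry": 0,"rz": 0},{"dx": 300,"dy": -120,"dz": 0,"rx": 0,"ry": 0,"rz": 0}], "fingers": 0}}

```text
t: 12.98
eef_pos: [476.5, 318.1, 398.0]
tcp_rot: [-3.136, 0.001, 1.567]
ft_force: [0.6, 0.0, -0.2]
opening: 0.23
```

```bash
cat > m.py <<'E'
from h import *
def rect_fit(c,blobs): pass
def sub(c,fn):
    im=cv2.cvtColor(c['image'],cv2.COLOR_RGB2BGR)
    cv2.imwrite('pics/'+fn,cv2.resize(im[130:290,250:450],None,fx=4,fy=3.75 if 0 else 4,interpolation=cv2.INTER_CUBIC)[:600])
def tray_mask(c):
    hsv=cv2.cvtColor(c['image'],cv2.COLOR_RGB2HSV); h,s,v=[hsv[...,i].astype(int) for i in range(3)]
    return ((h<20)&(s>100)&(v>90)).astype(np.uint8)
def measure_top(c):
    m=np.zeros((480,640),np.uint8); m[135:290,260:440]=tray_mask(c)[135:290,260:440]
    n,l,s,ce=cv2.connectedComponentsWithStats(m); i=1+np.argmax(s[1:,4]); m=(l==i).astype(np.uint8)
    cnt=max(cv2.findContours(m,0,1)[0],key=cv2.contourArea).reshape(-1,2).astype(float)
    P=unproj(c,cnt,22)[:,:2].astype(np.float32)
    r=cv2.minAreaRect(P); a=r[2]; w,h=r[1]
    if w>h: a-=90
    a=(a+90)%180-90
    print('tray centre',np.round(r[0],1),'size',np.round(r[1],1),'yaw deg',round(a,2))
    # blanks: holes
    full=np.zeros_like(m); cv2.drawContours(full,[cv2.convexHull(cnt.astype(np.int32))],-1,1,-1)
    hole=((full==1)&(m==0)).astype(np.uint8)
    n,l,s,ce=cv2.connectedComponentsWithStats(hole); B=[]
    for j in range(1,n):
        if s[j,4]>100:
            B.append(unproj(c,ce[j],34)[0][:2]); print('blank',s[j,4],np.round(B[-1],1))
    B=np.array(B); 
    if len(B)>1:
        D=np.linalg.norm(B[:,None]-B[None],axis=2); D[D==0]=999; print('min dist',np.round(D.min(1)))
    return r
E
python3 - <<'E'
from m import *
st()
c=cap('top','t2.png'); sub(c,'t2s.png'); measure_top(c)
E
```

```text
t 12.98 pos [476.5 318.1 398. ] rot [-3.136e+00  1.000e-03  1.567e+00] F [ 0.6  0.  -0.2] op 0.23
tray centre [585.1  13.5] size [187.8 296.4] yaw deg 0.18
blank 414 [620.1 108.1]
blank 412 [617.5  17.1]
blank 406 [618.8 -76.1]
blank 451 [541.5 -35.3]
blank 346 [539.3  61.4]
min dist [91. 90. 87. 87. 90.]
```

View pics/t2s.png

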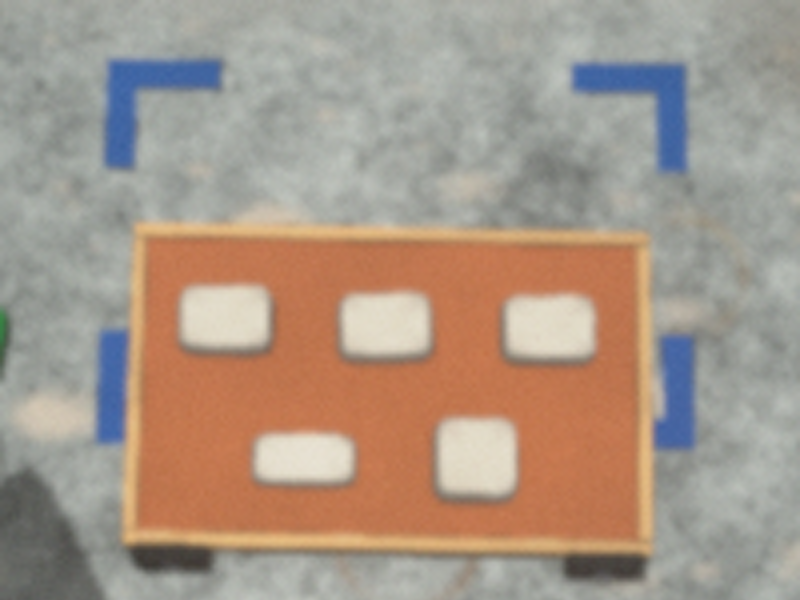

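```bash
python3 - <<'E'
from m import *
c=cap('top')
f=lambda p:np.array(p)/4+np.array([250,130])-0.4
O=unproj(c,f([(108,60),(686,66),(694,449),(97,443)]),0)
print(np.round(O,1)); o=O[:,:2]
print('centre',o.mean(0),'yaw',np.degrees(np.arctan2(-(o[0]-o[1])[0],(o[0]-o[1])[1])),np.degrees(np.arctan2(-(o[3]-o[2])[0],(o[3]-o[2])[1])),np.degrees(np.arctan2((o[0]-o[3])[1],(o[0]-o[3])[0])),np.degrees(np.arctan2((o[1]-o[2])[1],(o[1]-o[2])[0])))
print(np.round(unproj(c,f([(135,88),(657,92)]),0),1))
T=unproj(c,f([(135,224),(650,233),(652,553),(123,545)]),22)
print(np.round(T,1),T.mean(0))
o=T[:,:2]
print('yaw',np.degrees(np.arctan2(-(o[0]-o[1])[0],(o[0]-o[1])[1])),np.degrees(np.arctan2(-(o[3]-o[2])[0],(o[3]-o[2])[1])),np.degrees(np.arctan2((o[0]-o[3])[1],(o[0]-o[3])[0])),np.degrees(np.arctan2((o[1]-o[2])[1],(o[1]-o[2])[0])))
# tape mask corners
hsv=cv2.cvtColor(c['image'],cv2.COLOR_RGB2HSV)
E
```

```text
[[ 789.   184.7    0. ]
 [ 792.7 -162.     0. ]
 [ 557.8 -163.6    0. ]
 [ 553.6  181.4    0. ]]
centre [673.26427234  10.12862367] yaw 0.5974188570030596 0.6947175595288393 0.8063512770801288 0.38522476216954366
[[ 771.6  167.8    0. ]
 [ 775.8 -144.5    0. ]]
[[ 679.6  162.7   22. ]
 [ 680.7 -136.4   22. ]
 [ 492.5 -135.7   22. ]
 [ 490.3  162.2   22. ]] [585.77893612  13.20790841  22.        ]
yaw 0.20695529785895145 0.4200051470855336 0.1614761944081534 -0.20544360189572536
```

Emit:
{"method": "play_rows", "body": {"increments": [{"dx": -37,"dy": -10,"dz": 0,"rx": 0,"ry": 0,"rz": 0},{"dx": -74,"dy": -20,"dz": 0,"rx": 0,"ry": 0,"rz": 0},{"dx": -111,"dy": -30,"dz": 10,"rx": 0,"ry": 0,"rz": 0},{"dx": -148,"dy": -36,"dz": 30,"rx": 0,"ry": 0,"rz": 0},{"dx": -178,"dy": -36,"dz": 60,"rx": 0,"ry": 0,"rz": 0},{"dx": -183,"dy": -36,"dz": 100,"rx": 0,"ry": 0,"rz": 0},{"dx": -183,"dy": -36,"dz": 140,"rx": 0,"ry": 0,"rz": 0},{"dx": -183,"dy": -36,"dz": 170,"rx": 0,"ry": 0,"rz": 0}], "fingers": 0}}

```text
t: 13.75
eef_pos: [437.9, 134.8, 225.4]
tcp_rot: [-3.133, 0.001, 1.568]
ft_force: [0.3, 0.4, -0.2]
opening: 0.002
```

```bash
python3 - <<'E'
from m import *
st()
c=cap('wrist','w6.png');cap('scene','s6.png')
E
```

```text
t 13.75 pos [437.9 134.8 225.4] rot [-3.133e+00  1.000e-03  1.568e+00] F [ 0.3  0.4 -0.2] op 0.002
```

View pics/w6.png

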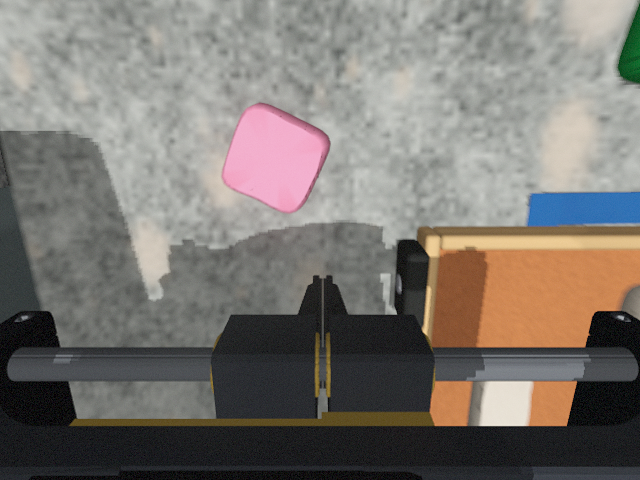

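View pics/s6.png

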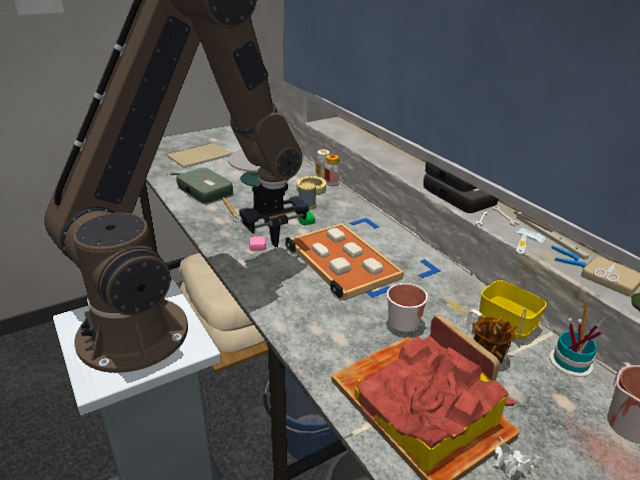

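Emit:
{"method": "play_rows", "body": {"increments": [{"dx": 0,"dy": 0,"dz": 12,"rx": 0,"ry": 0,"rz": 0},{"dx": 0,"dy": 0,"dz": 23,"rx": 0,"ry": 0,"rz": 0},{"dx": 0,"dy": 10,"dz": 23,"rx": 0,"ry": 0,"rz": 0},{"dx": 0,"dy": 17,"dz": 23,"rx": 0,"ry": 0,"rz": 0},{"dx": 0,"dy": 20,"dz": 23,"rx": 0,"ry": 0,"rz": 0},{"dx": 0,"dy": 22,"dz": 23,"rx": 0,"ry": 0,"rz": 0}]}}

```text
t: 14.35
eef_pos: [460.5, 135.3, 202.1]
tcp_rot: [-3.128, 0.002, 1.569]
ft_force: [-0.7, 0.4, 0.1]
opening: 0.004
```

Emit:
{"method": "play_rows", "body": {"increments": [{"dx": 0,"dy": 2,"dz": 0,"rx": 0,"ry": 0,"rz": 0},{"dx": 0,"dy": 4,"dz": 0,"rx": 0,"ry": 0,"rz": 0}]}}

```text
t: 14.52
eef_pos: [464.8, 135.3, 202.8]
tcp_rot: [-3.13, 0.002, 1.569]
ft_force: [0.2, 0.3, 0.5]
opening: 0.007
```

Emit:
{"method": "play_rows", "body": {"increments": [{"dx": 0,"dy": 2,"dz": 0,"rx": 0,"ry": 0,"rz": 0},{"dx": 0,"dy": 4,"dz": 0,"rx": 0,"ry": 0,"rz": 0}]}}

```text
t: 14.68
eef_pos: [469.0, 135.4, 203.1]
tcp_rot: [-3.13, 0.002, 1.569]
ft_force: [-0.1, -0.0, 0.4]
opening: 0.009
```

Emit:
{"method": "play_rows", "body": {"increments": [{"dx": 0,"dy": 2,"dz": 0,"rx": 0,"ry": 0,"rz": 0},{"dx": 0,"dy": 4,"dz": 0,"rx": 0,"ry": 0,"rz": 0}]}}

```text
t: 14.85
eef_pos: [472.5, 135.4, 203.0]
tcp_rot: [-3.127, 0.002, 1.569]
ft_force: [-11.3, 2.4, 11.9]
opening: 0.005
```

Emit:
{"method": "play_rows", "body": {"increments": [{"dx": 0,"dy": 2,"dz": 0,"rx": 0,"ry": 0,"rz": 0},{"dx": 0,"dy": 4,"dz": 0,"rx": 0,"ry": 0,"rz": 0}]}}

```text
t: 15.02
eef_pos: [474.4, 135.5, 202.9]
tcp_rot: [-3.119, 0.003, 1.569]
ft_force: [-19.6, 6.4, 18.1]
opening: 0.001
```

Emit:
{"method": "play_rows", "body": {"increments": [{"dx": 0,"dy": 3,"dz": 0,"rx": 0,"ry": 0,"rz": 0},{"dx": 0,"dy": 6,"dz": 0,"rx": 0,"ry": 0,"rz": 0},{"dx": 0,"dy": 9,"dz": 0,"rx": 0,"ry": 0,"rz": 0},{"dx": 0,"dy": 12,"dz": 0,"rx": 0,"ry": 0,"rz": 0}]}}

```text
t: 15.35
eef_pos: [484.1, 135.9, 202.6]
tcp_rot: [-3.111, 0.003, 1.569]
ft_force: [-16.1, 8.0, 14.4]
opening: 0.007
```

```bash
python3 - <<'E'
from m import *
s=st();print(s['moment'])
c=cap('wrist','w7.png');c=cap('scene'); im=cv2.cvtColor(c['image'],cv2.COLOR_RGB2BGR)
cv2.imwrite('pics/s7.png',cv2.resize(im[170:310,230:450],None,fx=3.6,fy=3.6,interpolation=cv2.INTER_CUBIC))
c=cap('top');sub(c,'t7.png')
E
```

```text
t 15.35 pos [484.1 135.9 202.6] rot [-3.111e+00  3.000e-03  1.569e+00] F [-16.1   8.   14.4] op 0.007
[ 1.25338306  2.71287442 -0.09073416]
```

View pics/s7.png

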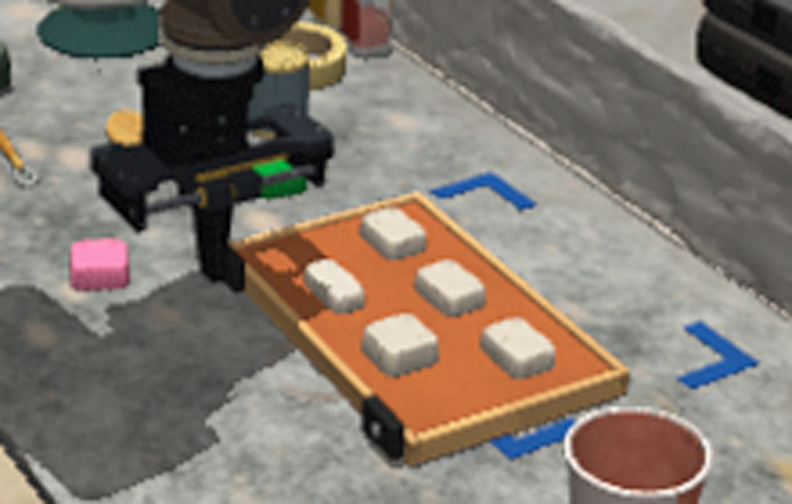

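View pics/w7.png

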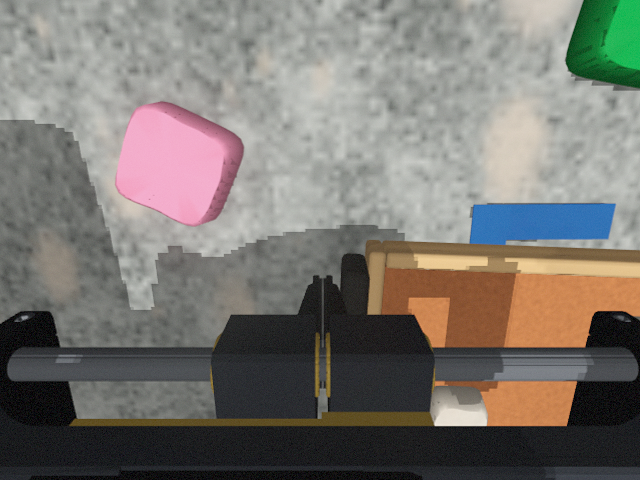

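Emit:
{"method": "play_rows", "body": {"increments": [{"dx": 0,"dy": 2,"dz": 0,"rx": -0.1,"ry": 0,"rz": 0},{"dx": 0,"dy": 4,"dz": 0,"rx": -0.2,"ry": 0,"rz": 0},{"dx": 0,"dy": 6,"dz": 0,"rx": -0.3,"ry": 0,"rz": 0},{"dx": 0,"dy": 8,"dz": 0,"rx": -0.35,"ry": 0,"rz": 0},{"dx": 0,"dy": 9,"dz": 0,"rx": -0.35,"ry": 0,"rz": 0}]}}

```text
t: 15.92
eef_pos: [491.8, 136.4, 202.2]
tcp_rot: [3.14, 0.003, 1.57]
ft_force: [-14.8, 7.6, 11.4]
opening: 0.007
```

Emit:
{"method": "play_rows", "body": {"increments": [{"dx": 0,"dy": -15,"dz": 0,"rx": 0,"ry": 0,"rz": 0},{"dx": 0,"dy": -35,"dz": 0,"rx": 0,"ry": 0,"rz": 0},{"dx": -40,"dy": -45,"dz": 0,"rx": 0,"ry": 0,"rz": 0},{"dx": -80,"dy": -45,"dz": 0,"rx": 0,"ry": 0,"rz": 0},{"dx": -120,"dy": -45,"dz": 0,"rx": 0,"ry": 0,"rz": 0},{"dx": -160,"dy": -45,"dz": 0,"rx": 0,"ry": 0,"rz": 0},{"dx": -200,"dy": -45,"dz": 0,"rx": 0,"ry": 0,"rz": 0},{"dx": -240,"dy": -45,"dz": 0,"rx": 0,"ry": 0,"rz": 0}]}}

```text
t: 16.58
eef_pos: [446.2, -105.5, 202.8]
tcp_rot: [3.14, 0.003, 1.57]
ft_force: [2.2, -0.4, -0.1]
opening: 0.002
```

```bash
cat >> m.py <<'E'
from scipy.spatial.transform import Rotation as Ro
def tip():
    s=st(); R=Ro.from_euler('xyz',s['tcp_rot']).as_matrix(); print('tip',np.round(np.array(s['eef_pos'])+190*R[:,2],1))
E
python3 - <<'E'
from m import *
tip()
c=cap('top','t8.png');sub(c,'t8s.png');measure_top(c)
E
```

```text
t 16.58 pos [ 446.2 -105.5  202.8] rot [3.14e+00 3.00e-03 1.57e+00] F [ 2.2 -0.4 -0.1] op 0.002
tip [ 446.5 -106.    12.9]
tray centre [628.3   3.7] size [295.6 124.8] yaw deg -4.73
blank 1391 [618.9  37.9]
blank 412 [622.7 -85.6]
min dist [124. 124.]
```

View pics/t8.png

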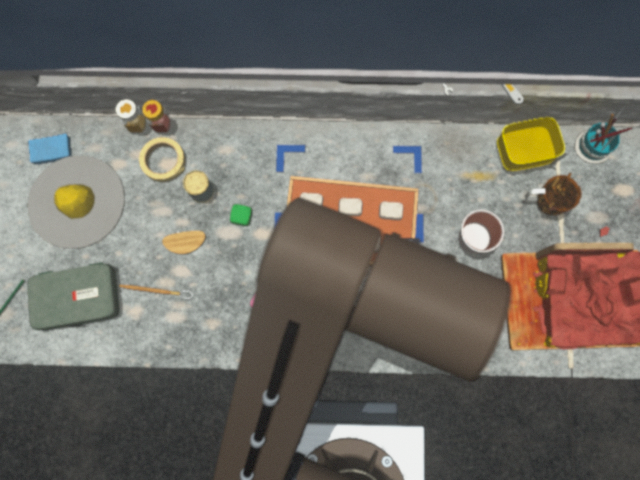

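```bash
cat >> m.py <<'E'
def front(c,yl,yr):
    """fit front (far) edge line and left edge from mask; returns pose from front corners"""
    m=np.zeros((480,640),np.uint8); m[135:290,260:440]=tray_mask(c)[135:290,260:440]
    n,l,s,ce=cv2.connectedComponentsWithStats(m); i=1+np.argmax(s[1:,4]); m=(l==i)
    us=np.arange(260,440); cols=[u for u in us if m[:,u].sum()>4]
    top=np.array([(u,np.argmax(m[:,u])) for u in cols]); return m,top
E
python3 - <<'E'
from m import *
c=cap('top')
m,top=front(c,0,0)
# world points on front edge
t=top[6:-6]; P=unproj(c,np.c_[t[:,0],t[:,1]-0.5],22)
k=np.polyfit(P[:,1],P[:,0],1); print('front edge x=%.3f*y+%.1f yaw %.2f'%(k[0],k[1],-np.degrees(np.arctan(k[0]))))
E1=unproj(c,[(top[0]-[.5,0]),(top[-1]+[.5,0])],22);print(E1, top[0],top[-1])
y=-np.arctan(k[0]); ymid=E1[:,1].mean(); F=np.array([k[0]*ymid+k[1],ymid]); C=F-95*np.array([np.cos(y),np.sin(y)])
print('C',C)
R=np.array([[np.cos(y),-np.sin(y)],[np.sin(y),np.cos(y)]])
for q in [(-107,122),(-107,-122)]: print(C+R@q)
E
```

```text
front edge x=0.080*y+690.1 yaw -4.58
[[ 628.16614099  153.46791703   22.        ]
 [ 675.67117752 -146.52433828   22.        ]] [287 207] [416 190]
C [595.71180628  11.05862472]
[498.79666071 141.21412618]
[ 479.31047308 -102.00653185]
```

Emit:
{"method": "play_rows", "body": {"increments": [{"dx": 1,"dy": 12,"dz": 0,"rx": 0,"ry": 0,"rz": 0},{"dx": 1,"dy": 20,"dz": 0,"rx": 0,"ry": 0,"rz": 0},{"dx": 1,"dy": 24,"dz": 0,"rx": 0,"ry": 0,"rz": 0},{"dx": 1,"dy": 28,"dz": 0,"rx": 0,"ry": 0,"rz": 0},{"dx": 1,"dy": 32,"dz": 0,"rx": 0,"ry": 0,"rz": 0},{"dx": 1,"dy": 36,"dz": 0,"rx": 0,"ry": 0,"rz": 0},{"dx": 1,"dy": 40,"dz": 0,"rx": 0,"ry": 0,"rz": 0},{"dx": 1,"dy": 44,"dz": 0,"rx": 0,"ry": 0,"rz": 0}]}}

```text
t: 17.35
eef_pos: [489.6, -106.6, 202.7]
tcp_rot: [-3.14, 0.003, 1.565]
ft_force: [-11.6, -6.2, 5.2]
opening: 0.009
```

```bash
python3 - <<'E'
from m import *
tip()
E
```

```text
t 17.35 pos [ 489.6 -106.6  202.7] rot [-3.140e+00  3.000e-03  1.565e+00] F [-11.6  -6.2   5.2] op 0.009
tip [ 489.3 -107.2   12.7]
```

Emit:
{"method": "play_rows", "body": {"increments": [{"dx": 0,"dy": 2,"dz": 0,"rx": 0,"ry": 0,"rz": 0},{"dx": 0,"dy": 4,"dz": 0,"rx": 0,"ry": 0,"rz": 0},{"dx": 0,"dy": 4,"dz": 0,"rx": 0,"ry": 0,"rz": 0}]}}

```text
t: 17.6
eef_pos: [492.6, -105.6, 202.5]
tcp_rot: [-3.135, 0.002, 1.567]
ft_force: [-9.3, -4.6, 4.7]
opening: 0.003
```

Emit:
{"method": "play_rows", "body": {"increments": [{"dx": 0,"dy": -15,"dz": 0,"rx": 0,"ry": 0,"rz": 0},{"dx": 0,"dy": -25,"dz": 0,"rx": 0,"ry": 0,"rz": 0},{"dx": 40,"dy": -25,"dz": 0,"rx": 0,"ry": 0,"rz": 0},{"dx": 80,"dy": -25,"dz": 0,"rx": 0,"ry": 0,"rz": 0},{"dx": 120,"dy": -25,"dz": 0,"rx": 0,"ry": 0,"rz": 0},{"dx": 160,"dy": -25,"dz": 0,"rx": 0,"ry": 0,"rz": 0},{"dx": 200,"dy": -25,"dz": 0,"rx": 0,"ry": 0,"rz": 0},{"dx": 243,"dy": -25,"dz": 0,"rx": 0,"ry": 0,"rz": 0}]}}

```text
t: 18.27
eef_pos: [467.7, 138.5, 202.2]
tcp_rot: [-3.135, 0.002, 1.568]
ft_force: [1.4, 0.2, -0.9]
opening: 0.001
```

```bash
python3 - <<'E'
from m import *
tip()
c=cap('top','t9.png')
E
```

```text
t 18.27 pos [467.7 138.5 202.2] rot [-3.135e+00  2.000e-03  1.568e+00] F [ 1.4  0.2 -0.9] op 0.001
tip [466.4 138.2  12.2]
```

View pics/t9.png

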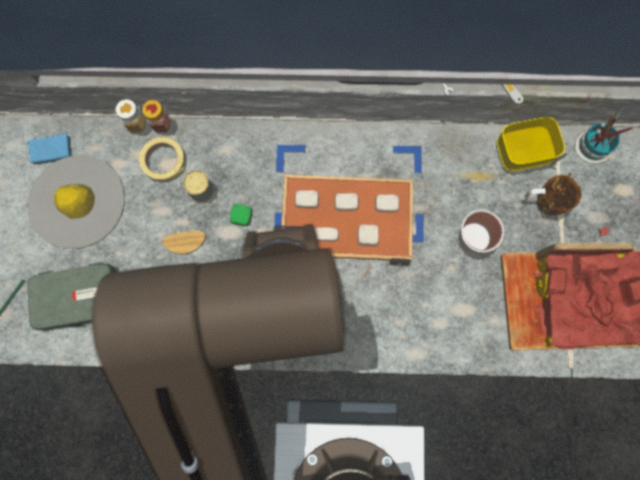

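```bash
cat >> m.py <<'E'
def pose(c):
    m,top=front(c,0,0)
    t=top[15:-15]; 
    # robust fit
    P=unproj(c,np.c_[t[:,0],t[:,1]-0.5],22)
    for _ in range(4):
        k=np.polyfit(P[:,1],P[:,0],1); r=abs(P[:,0]-np.polyval(k,P[:,1])); P=P[r<max(2*np.median(r),2.)]
    y=-np.arctan(k[0]); R=np.array([[np.cos(y),-np.sin(y)],[np.sin(y),np.cos(y)]])
    # lateral extents in rows 8..35mm behind the front edge
    v,u=np.nonzero(m); W=unproj(c,np.c_[u,v],22)[:,:2]
    O=np.array([k[1],0.]); L=(W-O)@R  # tray frame, x along forward
    s=L[(L[:,0]<-6)&(L[:,0]>-40)]
    b=np.arange(-40,-5,3.); lo=[];hi=[]
    for i in range(len(b)-1):
        q=s[(s[:,0]>=b[i])&(s[:,0]<b[i+1]),1]
        if len(q): lo.append(q.min());hi.append(q.max())
    lo,hi=np.median(lo)-1,np.median(hi)+1
    C=O+R@np.array([-95,(lo+hi)/2])
    print('width',round(hi-lo,1),'C',np.round(C,1),'yaw',round(np.degrees(y),2))
    for n,q in [('L',(-107,122)),('R',(-107,-122))]: print(n,'face',np.round(C+R@q,1),'contact tip x',np.round((C+R@q)[0]-9,1))
    Bc=np.array([673.3,10.2]); yb=np.radians(0.6); Rb=np.array([[np.cos(yb),-np.sin(yb)],[np.sin(yb),np.cos(yb)]])
    for n,q in [('L',(-107,122)),('R',(-107,-122))]: print(n,'goal',np.round(Bc+Rb@q,1))
E
python3 - <<'E'
from m import *
pose(cap('top'))
E
```

```text
width 294.8 C [607.4  13.8] yaw -0.99
L face [502.5 137.6] contact tip x 493.5
R face [ 498.3 -106.3] contact tip x 489.3
L goal [565.  131.1]
R goal [ 567.6 -112.9]
```

Emit:
{"method": "play_rows", "body": {"increments": [{"dx": 0,"dy": 14,"dz": 0,"rx": -0.06,"ry": 0,"rz": 0},{"dx": 0,"dy": 22,"dz": 0,"rx": -0.06,"ry": 0,"rz": 0},{"dx": 0,"dy": 26,"dz": 0,"rx": -0.06,"ry": 0,"rz": 0},{"dx": -1,"dy": 30,"dz": 0,"rx": -0.06,"ry": 0,"rz": 0},{"dx": -2,"dy": 34,"dz": 0,"rx": -0.06,"ry": 0,"rz": 0},{"dx": -3,"dy": 38,"dz": 0,"rx": -0.06,"ry": 0,"rz": 0},{"dx": -4,"dy": 42,"dz": 0,"rx": -0.06,"ry": 0,"rz": 0},{"dx": -5,"dy": 46,"dz": 0,"rx": -0.06,"ry": 0,"rz": 0}]}}

```text
t: 19.03
eef_pos: [511.7, 136.3, 201.7]
tcp_rot: [-3.136, 0.001, 1.573]
ft_force: [-12.6, 10.2, 7.6]
opening: 0.007
```

Emit:
{"method": "play_rows", "body": {"increments": [{"dx": 0,"dy": 1,"dz": 0,"rx": 0,"ry": 0,"rz": 0},{"dx": 0,"dy": 1,"dz": 0,"rx": 0,"ry": 0,"rz": 0}]}}

```text
t: 19.2
eef_pos: [512.4, 135.5, 201.5]
tcp_rot: [-3.134, 0.002, 1.572]
ft_force: [-2.7, 1.3, 0.0]
opening: 0.001
```

```bash
python3 - <<'E'
from m import *
tip()
E
```

```text
t 19.2 pos [512.4 135.5 201.5] rot [-3.134e+00  2.000e-03  1.572e+00] F [-2.7  1.3  0. ] op 0.001
tip [510.9 135.2  11.6]
```

Emit:
{"method": "play_rows", "body": {"increments": [{"dx": -1,"dy": 2,"dz": 0,"rx": 0,"ry": 0,"rz": 0},{"dx": -1,"dy": 4,"dz": 0,"rx": -0.05,"ry": 0,"rz": 0},{"dx": -1,"dy": 4,"dz": 0,"rx": -0.05,"ry": 0,"rz": 0}]}}

```text
t: 19.45
eef_pos: [515.0, 134.1, 201.3]
tcp_rot: [-3.134, 0.002, 1.571]
ft_force: [-10.6, 5.2, 6.2]
opening: 0.002
```

Emit:
{"method": "play_rows", "body": {"increments": [{"dx": 0,"dy": -15,"dz": 0,"rx": -0.05,"ry": 0,"rz": 0},{"dx": 0,"dy": -35,"dz": 0,"rx": -0.05,"ry": 0,"rz": 0},{"dx": -40,"dy": -48,"dz": 0,"rx": -0.05,"ry": 0,"rz": 0},{"dx": -80,"dy": -48,"dz": 0,"rx": -0.05,"ry": 0,"rz": 0},{"dx": -120,"dy": -48,"dz": 0,"rx": -0.05,"ry": 0,"rz": 0},{"dx": -160,"dy": -48,"dz": 0,"rx": -0.05,"ry": 0,"rz": 0},{"dx": -200,"dy": -48,"dz": 0,"rx": -0.05,"ry": 0,"rz": 0},{"dx": -240,"dy": -48,"dz": 0,"rx": -0.05,"ry": 0,"rz": 0}]}}

```text
t: 20.12
eef_pos: [466.5, -108.4, 202.1]
tcp_rot: [-3.14, 0.002, 1.57]
ft_force: [1.5, 0.3, 0.2]
opening: 0.002
```

```bash
python3 - <<'E'
from m import *
tip();c=cap('top','t10.png');pose(c)
E
```

```text
t 20.12 pos [ 466.5 -108.4  202.1] rot [-3.14e+00  2.00e-03  1.57e+00] F [1.5 0.3 0.2] op 0.002
tip [ 466.1 -108.8   12.1]
width 294.6 C [618.3   5.5] yaw -3.72
L face [519.5 134.2] contact tip x 510.5
R face [ 503.6 -109.3] contact tip x 494.6
L goal [565.  131.1]
R goal [ 567.6 -112.9]
```

Emit:
{"method": "play_rows", "body": {"increments": [{"dx": 0,"dy": 15,"dz": 0,"rx": 0,"ry": 0,"rz": 0},{"dx": 0,"dy": 24,"dz": 0,"rx": 0,"ry": 0,"rz": 0},{"dx": 0,"dy": 28,"dz": 0,"rx": 0,"ry": 0,"rz": 0},{"dx": -1,"dy": 32,"dz": 0,"rx": 0,"ry": 0,"rz": 0},{"dx": -2,"dy": 36,"dz": 0,"rx": 0,"ry": 0,"rz": 0},{"dx": -3,"dy": 40,"dz": 0,"rx": 0,"ry": 0,"rz": 0},{"dx": -4,"dy": 44,"dz": 0,"rx": 0,"ry": 0,"rz": 0},{"dx": -5,"dy": 48,"dz": 0,"rx": 0,"ry": 0,"rz": 0}]}}

```text
t: 20.83
eef_pos: [513.6, -118.2, 202.1]
tcp_rot: [-3.136, 0.002, 1.568]
ft_force: [-12.7, -5.1, 8.6]
opening: 0.005
```

Emit:
{"method": "play_rows", "body": {"increments": [{"dx": -1,"dy": 3,"dz": 0,"rx": -0.1,"ry": 0,"rz": 0},{"dx": -1,"dy": 5,"dz": 0,"rx": -0.1,"ry": 0,"rz": 0},{"dx": -1,"dy": 5,"dz": 0,"rx": -0.1,"ry": 0,"rz": 0}]}}

```text
t: 21.08
eef_pos: [517.4, -118.3, 201.9]
tcp_rot: [3.141, 0.001, 1.57]
ft_force: [-11.2, -6.7, 7.1]
opening: 0.005
```

```bash
python3 - <<'E'
from m import *
tip()
E
```

```text
t 21.08 pos [ 517.4 -118.3  201.9] rot [3.141e+00 1.000e-03 1.570e+00] F [-11.2  -6.7   7.1] op 0.005
tip [ 517.6 -118.6   11.9]
```

Emit:
{"method": "play_rows", "body": {"increments": [{"dx": 0,"dy": -15,"dz": 0,"rx": 0,"ry": 0,"rz": 0},{"dx": 10,"dy": -25,"dz": 0,"rx": 0,"ry": 0,"rz": 0},{"dx": 50,"dy": -27,"dz": 0,"rx": 0,"ry": 0,"rz": 0},{"dx": 90,"dy": -27,"dz": 0,"rx": 0,"ry": 0,"rz": 0},{"dx": 130,"dy": -27,"dz": 0,"rx": 0,"ry": 0,"rz": 0},{"dx": 170,"dy": -27,"dz": 0,"rx": 0,"ry": 0,"rz": 0},{"dx": 210,"dy": -27,"dz": 0,"rx": 0,"ry": 0,"rz": 0},{"dx": 252,"dy": -27,"dz": 0,"rx": 0,"ry": 0,"rz": 0}]}}

```text
t: 21.75
eef_pos: [489.6, 136.2, 201.6]
tcp_rot: [3.141, 0.001, 1.572]
ft_force: [1.2, -0.8, 0.3]
opening: 0.005
```

```bash
python3 - <<'E'
from m import *
tip();c=cap('top','t11.png');pose(c);sub(c,'t11s.png')
E
```

```text
t 21.75 pos [489.6 136.2 201.6] rot [3.141e+00 1.000e-03 1.572e+00] F [ 1.2 -0.8  0.3] op 0.005
tip [489.7 135.9  11.6]
width 295.5 C [629.7  11.1] yaw 1.24
L face [520.1 130.8] contact tip x 511.1
R face [ 525.4 -113.2] contact tip x 516.4
L goal [565.  131.1]
R goal [ 567.6 -112.9]
```

View pics/t11s.png

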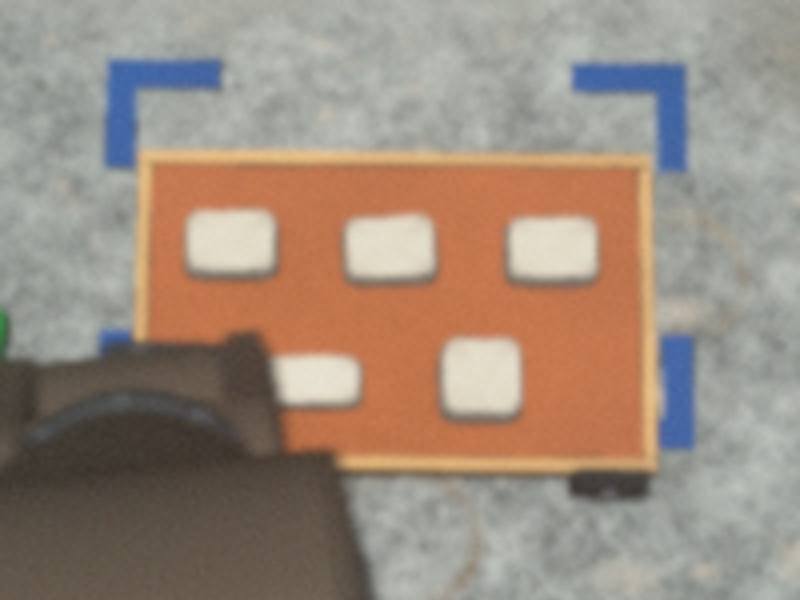

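Emit:
{"method": "play_rows", "body": {"increments": [{"dx": -3,"dy": 13,"dz": 0,"rx": 0,"ry": 0,"rz": 0},{"dx": -3,"dy": 21,"dz": 0,"rx": 0,"ry": 0,"rz": 0},{"dx": -3,"dy": 25,"dz": 0,"rx": 0,"ry": 0,"rz": 0},{"dx": -3,"dy": 29,"dz": 0,"rx": 0,"ry": 0,"rz": 0},{"dx": -3,"dy": 33,"dz": 0,"rx": 0,"ry": 0,"rz": 0},{"dx": -3,"dy": 37,"dz": 0,"rx": 0,"ry": 0,"rz": 0},{"dx": -3,"dy": 41,"dz": 0,"rx": 0,"ry": 0,"rz": 0},{"dx": -3,"dy": 46,"dz": 0,"rx": 0,"ry": 0,"rz": 0}]}}

```text
t: 22.47
eef_pos: [533.4, 138.9, 201.5]
tcp_rot: [-3.136, 0.001, 1.574]
ft_force: [-12.9, 8.2, 7.6]
opening: 0.002
```

Emit:
{"method": "play_rows", "body": {"increments": [{"dx": 0,"dy": 3,"dz": 0,"rx": -0.05,"ry": 0,"rz": 0},{"dx": 0,"dy": 4,"dz": 0,"rx": -0.1,"ry": 0,"rz": 0},{"dx": 0,"dy": 4,"dz": 0,"rx": -0.1,"ry": 0,"rz": 0}]}}

```text
t: 22.72
eef_pos: [535.6, 138.6, 201.2]
tcp_rot: [-3.14, 0.001, 1.573]
ft_force: [-11.5, 7.2, 8.4]
opening: 0.002
```

```bash
python3 - <<'E'
from m import *
tip()
E
```

```text
t 22.72 pos [535.6 138.6 201.2] rot [-3.140e+00  1.000e-03  1.573e+00] F [-11.5   7.2   8.4] op 0.002
tip [535.4 138.4  11.2]
```

Emit:
{"method": "play_rows", "body": {"increments": [{"dx": 0,"dy": -15,"dz": 0,"rx": 0,"ry": 0,"rz": 0},{"dx": -10,"dy": -35,"dz": 0,"rx": 0,"ry": 0,"rz": 0},{"dx": -50,"dy": -42,"dz": 0,"rx": 0,"ry": 0,"rz": 0},{"dx": -90,"dy": -42,"dz": 0,"rx": 0,"ry": 0,"rz": 0},{"dx": -130,"dy": -42,"dz": 0,"rx": 0,"ry": 0,"rz": 0},{"dx": -170,"dy": -42,"dz": 0,"rx": 0,"ry": 0,"rz": 0},{"dx": -210,"dy": -42,"dz": 0,"rx": 0,"ry": 0,"rz": 0},{"dx": -248,"dy": -42,"dz": 0,"rx": 0,"ry": 0,"rz": 0}]}}

```text
t: 23.38
eef_pos: [493.3, -112.4, 201.4]
tcp_rot: [-3.14, 0.001, 1.571]
ft_force: [1.8, 0.2, -0.0]
opening: 0.004
```

```bash
python3 - <<'E'
from m import *
tip();c=cap('top','t12.png');pose(c)
E
```

```text
t 23.38 pos [ 493.3 -112.4  201.4] rot [-3.140e+00  1.000e-03  1.571e+00] F [ 1.8  0.2 -0. ] op 0.004
tip [ 493.1 -112.5   11.4]
width 294.1 C [640.9   3.4] yaw -3.11
L face [540.6 131.1] contact tip x 531.6
R face [ 527.4 -112.6] contact tip x 518.4
L goal [565.  131.1]
R goal [ 567.6 -112.9]
```

Emit:
{"method": "play_rows", "body": {"increments": [{"dx": 0,"dy": 13,"dz": 0,"rx": 0,"ry": 0,"rz": 0},{"dx": 0,"dy": 21,"dz": 0,"rx": 0,"ry": 0,"rz": 0},{"dx": 0,"dy": 25,"dz": 0,"rx": 0,"ry": 0,"rz": 0},{"dx": 0,"dy": 29,"dz": 0,"rx": 0,"ry": 0,"rz": 0},{"dx": 0,"dy": 33,"dz": 0,"rx": 0,"ry": 0,"rz": 0},{"dx": 0,"dy": 37,"dz": 0,"rx": 0,"ry": 0,"rz": 0},{"dx": 0,"dy": 41,"dz": 0,"rx": 0,"ry": 0,"rz": 0},{"dx": 0,"dy": 45,"dz": 0,"rx": 0,"ry": 0,"rz": 0}]}}

```text
t: 24.1
eef_pos: [537.6, -117.0, 201.3]
tcp_rot: [-3.137, 0.001, 1.569]
ft_force: [-11.8, -6.9, 5.1]
opening: 0.006
```

Emit:
{"method": "play_rows", "body": {"increments": [{"dx": 0,"dy": 3,"dz": 0,"rx": -0.05,"ry": 0,"rz": 0},{"dx": 0,"dy": 4,"dz": 0,"rx": -0.1,"ry": 0,"rz": 0},{"dx": 0,"dy": 4,"dz": 0,"rx": -0.1,"ry": 0,"rz": 0}]}}

```text
t: 24.35
eef_pos: [540.4, -116.2, 201.0]
tcp_rot: [3.14, 0.0, 1.571]
ft_force: [-9.5, -6.3, 4.7]
opening: 0.004
```

Emit:
{"method": "play_rows", "body": {"increments": [{"dx": 0,"dy": -15,"dz": 0,"rx": 0,"ry": 0,"rz": 0},{"dx": 10,"dy": -25,"dz": 0,"rx": 0,"ry": 0,"rz": 0},{"dx": 50,"dy": -27,"dz": 0,"rx": 0,"ry": 0,"rz": 0},{"dx": 90,"dy": -27,"dz": 0,"rx": 0,"ry": 0,"rz": 0},{"dx": 130,"dy": -27,"dz": 0,"rx": 0,"ry": 0,"rz": 0},{"dx": 170,"dy": -27,"dz": 0,"rx": 0,"ry": 0,"rz": 0},{"dx": 210,"dy": -27,"dz": 0,"rx": 0,"ry": 0,"rz": 0},{"dx": 247,"dy": -27,"dz": 0,"rx": 0,"ry": 0,"rz": 0}]}}

```text
t: 25.02
eef_pos: [512.3, 133.9, 200.8]
tcp_rot: [3.14, 0.0, 1.573]
ft_force: [0.6, 0.9, -0.1]
opening: 0.004
```

```bash
python3 - <<'E'
from m import *
tip();c=cap('top','t13.png');pose(c);sub(c,'t13s.png')
E
```

```text
t 25.02 pos [512.3 133.9 200.8] rot [3.14  0.    1.573] F [ 0.6  0.9 -0.1] op 0.004
tip [512.5 133.8  10.8]
width 294.6 C [653.4  11.6] yaw 0.4
L face [545.6 132.8] contact tip x 536.6
R face [ 547.3 -111.2] contact tip x 538.3
L goal [565.  131.1]
R goal [ 567.6 -112.9]
```

View pics/t13s.png

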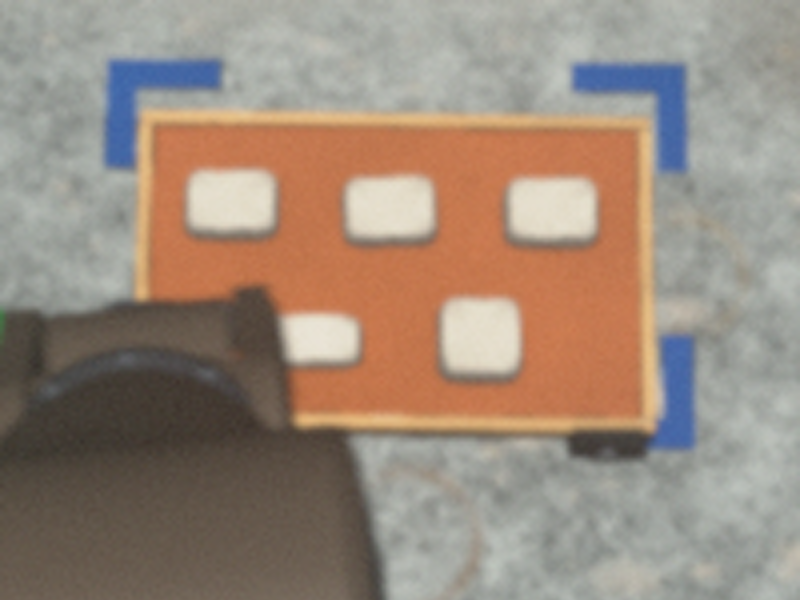

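Emit:
{"method": "play_rows", "body": {"increments": [{"dx": -1,"dy": 13,"dz": 0,"rx": 0,"ry": 0,"rz": 0},{"dx": -1,"dy": 20,"dz": 0,"rx": 0,"ry": 0,"rz": 0},{"dx": -1,"dy": 24,"dz": 0,"rx": 0,"ry": 0,"rz": 0},{"dx": -1,"dy": 28,"dz": 0,"rx": 0,"ry": 0,"rz": 0},{"dx": -1,"dy": 32,"dz": 0,"rx": 0,"ry": 0,"rz": 0},{"dx": -1,"dy": 36,"dz": 0,"rx": 0,"ry": 0,"rz": 0},{"dx": -1,"dy": 40,"dz": 0,"rx": 0,"ry": 0,"rz": 0},{"dx": -1,"dy": 42,"dz": 0,"rx": 0,"ry": 0,"rz": 0}]}}

```text
t: 25.73
eef_pos: [552.7, 137.5, 200.7]
tcp_rot: [-3.137, -0.0, 1.575]
ft_force: [-12.5, 7.7, 7.5]
opening: 0.005
```

```bash
python3 - <<'E'
from m import *
tip()
E
```

```text
t 25.73 pos [552.7 137.5 200.7] rot [-3.137 -0.     1.575] F [-12.5   7.7   7.5] op 0.005
tip [551.9 137.5  10.7]
```

Emit:
{"method": "play_rows", "body": {"increments": [{"dx": 0,"dy": 3,"dz": 0,"rx": -0.05,"ry": 0,"rz": 0},{"dx": 0,"dy": 3,"dz": 0,"rx": -0.05,"ry": 0,"rz": 0}]}}

```text
t: 25.9
eef_pos: [554.0, 137.1, 200.5]
tcp_rot: [-3.136, -0.0, 1.573]
ft_force: [-12.0, 6.6, 7.8]
opening: 0.003
```

Emit:
{"method": "play_rows", "body": {"increments": [{"dx": 0,"dy": -15,"dz": 0,"rx": 0,"ry": 0,"rz": 0},{"dx": -10,"dy": -35,"dz": 0,"rx": 0,"ry": 0,"rz": 0},{"dx": -50,"dy": -42,"dz": 0,"rx": 0,"ry": 0,"rz": 0},{"dx": -90,"dy": -42,"dz": 0,"rx": 0,"ry": 0,"rz": 0},{"dx": -130,"dy": -42,"dz": 0,"rx": 0,"ry": 0,"rz": 0},{"dx": -170,"dy": -42,"dz": 0,"rx": 0,"ry": 0,"rz": 0},{"dx": -210,"dy": -42,"dz": 0,"rx": 0,"ry": 0,"rz": 0},{"dx": -248,"dy": -42,"dz": 0,"rx": 0,"ry": 0,"rz": 0}]}}

```text
t: 26.57
eef_pos: [511.7, -113.9, 200.7]
tcp_rot: [-3.136, -0.0, 1.571]
ft_force: [1.9, 0.3, 0.1]
opening: 0.004
```

```bash
python3 - <<'E'
from m import *
tip();c=cap('top','t14.png');pose(c)
E
```

```text
t 26.57 pos [ 511.7 -113.9  200.7] rot [-3.136 -0.     1.571] F [1.9 0.3 0.1] op 0.004
tip [ 510.6 -113.8   10.7]
width 293.7 C [661.    7.3] yaw -2.21
L face [558.8 133.3] contact tip x 549.8
R face [ 549.4 -110.5] contact tip x 540.4
L goal [565.  131.1]
R goal [ 567.6 -112.9]
```

Emit:
{"method": "play_rows", "body": {"increments": [{"dx": 0,"dy": 15,"dz": 0,"rx": -0.05,"ry": 0,"rz": 0},{"dx": 0,"dy": 24,"dz": 0,"rx": -0.05,"ry": 0,"rz": 0},{"dx": 0,"dy": 28,"dz": 0,"rx": -0.05,"ry": 0,"rz": 0},{"dx": 0,"dy": 32,"dz": 0,"rx": -0.05,"ry": 0,"rz": 0},{"dx": 0,"dy": 36,"dz": 0,"rx": -0.05,"ry": 0,"rz": 0},{"dx": 0,"dy": 40,"dz": 0,"rx": -0.05,"ry": 0,"rz": 0},{"dx": 0,"dy": 44,"dz": 0,"rx": -0.05,"ry": 0,"rz": 0},{"dx": 0,"dy": 48,"dz": 0,"rx": -0.05,"ry": 0,"rz": 0}]}}

```text
t: 27.28
eef_pos: [558.9, -118.6, 200.3]
tcp_rot: [-3.137, 0.0, 1.57]
ft_force: [-11.8, -8.0, 6.9]
opening: 0.003
```

Emit:
{"method": "play_rows", "body": {"increments": [{"dx": 0,"dy": -15,"dz": 0,"rx": 0,"ry": 0,"rz": 0},{"dx": 0,"dy": -35,"dz": 0,"rx": 0,"ry": 0,"rz": 0},{"dx": 0,"dy": -50,"dz": -40,"rx": 0,"ry": 0,"rz": 0},{"dx": 40,"dy": -60,"dz": -70,"rx": 0,"ry": 0,"rz": 0},{"dx": 80,"dy": -70,"dz": -100,"rx": 0,"ry": 0,"rz": 0},{"dx": 120,"dy": -70,"dz": -130,"rx": 0,"ry": 0,"rz": 0},{"dx": 160,"dy": -70,"dz": -160,"rx": 0,"ry": 0,"rz": 0},{"dx": 200,"dy": -70,"dz": -190,"rx": 0,"ry": 0,"rz": 0}]}}

```text
t: 27.95
eef_pos: [488.9, 48.6, 365.4]
tcp_rot: [-3.137, 0.0, 1.571]
ft_force: [1.0, -0.2, -0.1]
opening: 0.004
```

Emit:
{"method": "play_rows", "body": {"increments": [{"dx": 40,"dy": 0,"dz": 0,"rx": 0,"ry": 0,"rz": 0},{"dx": 80,"dy": 0,"dz": 0,"rx": 0,"ry": 0,"rz": 0},{"dx": 120,"dy": 0,"dz": 0,"rx": 0,"ry": 0,"rz": 0},{"dx": 160,"dy": 0,"dz": 0,"rx": 0,"ry": 0,"rz": 0},{"dx": 200,"dy": 0,"dz": 0,"rx": 0,"ry": 0,"rz": 0},{"dx": 240,"dy": 0,"dz": 0,"rx": 0,"ry": 0,"rz": 0},{"dx": 240,"dy": 0,"dz": 0,"rx": 0,"ry": 0,"rz": 0}]}}

```text
t: 28.53
eef_pos: [487.2, 294.7, 365.1]
tcp_rot: [-3.137, -0.001, 1.577]
ft_force: [-0.4, -1.2, -0.6]
opening: 0.004
```

```bash
python3 - <<'E'
from m import *
tip();c=cap('top','t15.png');pose(c);measure_top(c);sub(c,'t15s.png')
E
```

```text
t 28.53 pos [487.2 294.7 365.1] rot [-3.137e+00 -1.000e-03  1.577e+00] F [-0.4 -1.2 -0.6] op 0.004
tip [486.3 294.8 175.1]
width 295.1 C [670.8  13.9] yaw 0.48
L face [562.8 135. ] contact tip x 553.8
R face [ 564.8 -109. ] contact tip x 555.8
L goal [565.  131.1]
R goal [ 567.6 -112.9]
tray centre [671.2  12.6] size [188.7 296.1] yaw deg 1.23
blank 398 [706.1 108. ]
blank 396 [705.   16.5]
blank 391 [706.5 -76.2]
blank 423 [628.9 -36.1]
blank 348 [625.7  60.5]
min dist [92. 91. 87. 87. 91.]
```

View pics/t15s.png

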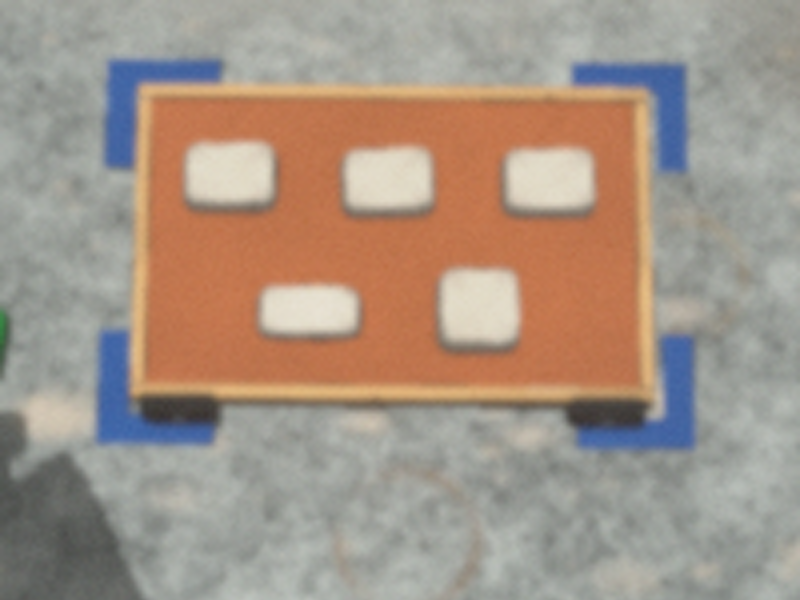

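Emit:
{"method": "play_rows", "body": {"increments": [{"dx": -40,"dy": 25,"dz": -10,"rx": -0.05,"ry": 0,"rz": 0},{"dx": -80,"dy": 50,"dz": -20,"rx": -0.05,"ry": 0,"rz": 0},{"dx": -120,"dy": 75,"dz": -40,"rx": -0.05,"ry": 0,"rz": 0},{"dx": -160,"dy": 100,"dz": -60,"rx": -0.05,"ry": 0,"rz": 0},{"dx": -200,"dy": 125,"dz": -80,"rx": -0.05,"ry": 0,"rz": 0},{"dx": -230,"dy": 150,"dz": -90,"rx": -0.05,"ry": 0,"rz": 0},{"dx": -250,"dy": 180,"dz": -100,"rx": -0.05,"ry": 0,"rz": 0},{"dx": -250,"dy": 180,"dz": -100,"rx": -0.05,"ry": 0,"rz": 0}]}}

```text
t: 29.25
eef_pos: [670.1, 40.3, 465.1]
tcp_rot: [3.141, 0.001, 1.575]
ft_force: [-0.2, 0.6, -0.5]
opening: 0.003
```

```bash
python3 - <<'E'
from m import *
tip();c=cap('wrist','w15.png'); np.savez('w15.npz',R=c['R'],t=c['t'],K=c['K'])
E
```

```text
t 29.25 pos [670.1  40.3 465.1] rot [3.141e+00 1.000e-03 1.575e+00] F [-0.2  0.6 -0.5] op 0.003
tip [670.2  40.1 275.1]
```

View pics/w15.png

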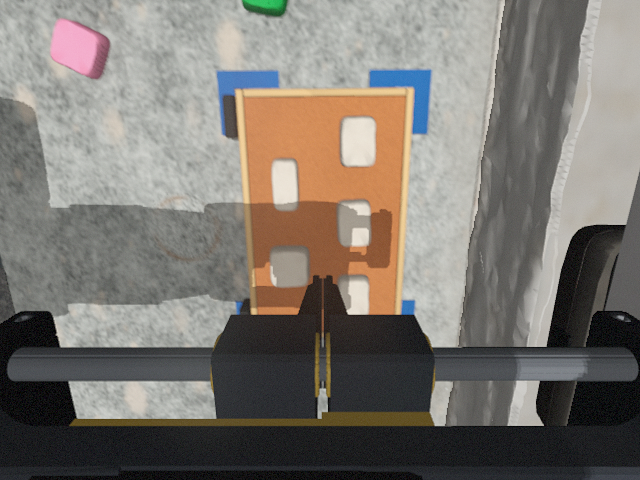

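```bash
python3 - <<'E'
from m import *
im=cv2.imread('pics/w15.png'); cv2.imwrite('pics/z1.png',cv2.resize(im[60:150,205:445],None,fx=3.33,fy=3.33,interpolation=cv2.INTER_CUBIC))
E
```

```text
(no output)
```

View pics/z1.png

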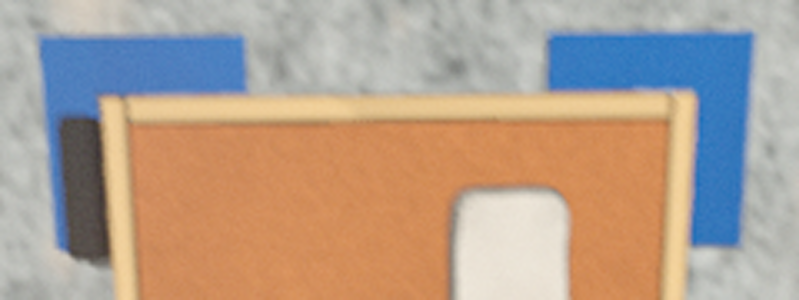

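Emit:
{"method": "play_rows", "body": {"increments": [{"dx": -40,"dy": 0,"dz": 0,"rx": 0,"ry": 0,"rz": 0},{"dx": -80,"dy": 0,"dz": 0,"rx": 0,"ry": 0,"rz": 0},{"dx": -120,"dy": 0,"dz": 0,"rx": 0,"ry": 0,"rz": 0},{"dx": -160,"dy": 0,"dz": 0,"rx": 0,"ry": 0,"rz": 0},{"dx": -190,"dy": 0,"dz": 0,"rx": 0,"ry": 0,"rz": 0},{"dx": -190,"dy": 0,"dz": 0,"rx": 0,"ry": 0,"rz": 0},{"dx": -190,"dy": 0,"dz": 0,"rx": 0,"ry": 0,"rz": 0}]}}

```text
t: 29.88
eef_pos: [672.4, -154.1, 465.5]
tcp_rot: [3.14, 0.001, 1.571]
ft_force: [-0.2, 0.7, 0.5]
opening: 0.003
```

```bash
python3 - <<'E'
from m import *
tip();c=cap('wrist','w16.png'); np.savez('w16.npz',R=c['R'],t=c['t'],K=c['K'])
im=cv2.imread('pics/w16.png'); cv2.imwrite('pics/z2.png',im)
E
```

```text
t 29.88 pos [ 672.4 -154.1  465.5] rot [3.140e+00 1.000e-03 1.571e+00] F [-0.2  0.7  0.5] op 0.003
tip [ 672.7 -154.3  275.5]
```

View pics/z2.png

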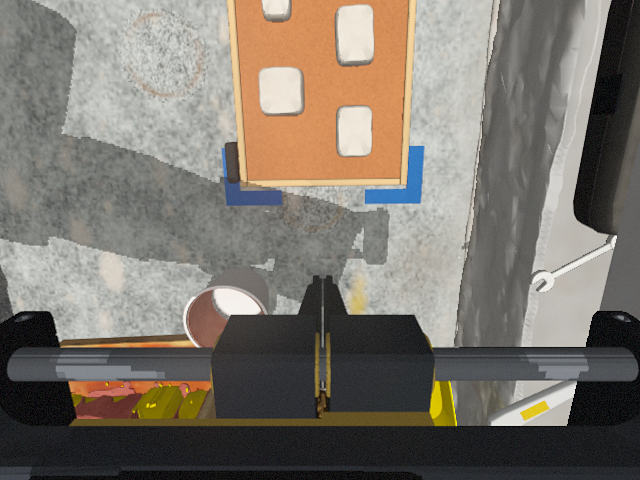

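```bash
python3 - <<'E'
from m import *
im=cv2.imread('pics/w16.png'); cv2.imwrite('pics/z2.png',cv2.resize(im[130:220,205:445],None,fx=3.33,fy=3.33,interpolation=cv2.INTER_CUBIC))
E
```

```text
(no output)
```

View pics/z2.png

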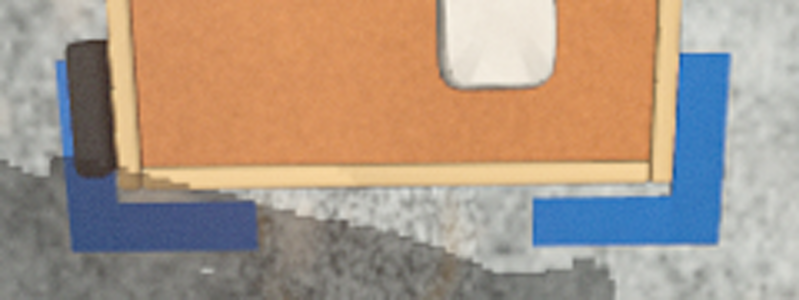

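```bash
python3 - <<'E'
from m import *
def ld(f):
    d=np.load(f); K=d['K']; return dict(R=d['R'],t=d['t'],K=K,fx=K[0,0],fy=K[1,1],cx=K[0,2],cy=K[1,2])
a,b=ld('w15.npz'),ld('w16.npz')
f1=lambda p:(np.array(p)+.5)/3.33+[205,60]-.5
f2=lambda p:(np.array(p)+.5)/3.33+[205,130]-.5
B=np.r_[unproj(a,f1([(753,33),(40,38)]),0),unproj(b,f2([(73,251),(718,244)]),0)][:,:2]
T=np.r_[unproj(a,f1([(694,91),(101,97)]),22),unproj(b,f2([(119,189),(671,183)]),22)][:,:2]
for n,o in (('B',B),('T',T)):
    an=lambda v:np.degrees(np.arctan2(v[1],v[0]))
    print(n,np.round(o,1).tolist(),o.mean(0).round(1),'yaw',np.round([an(o[0]-o[1]),an(o[3]-o[2]),an(o[0]-o[3])-90,an(o[1]-o[2])-90],2))
E
```

```text
B [[789.5, 181.9], [554.0, 179.2], [557.2, -164.9], [793.0, -162.3]] [673.4   8.5] yaw [0.66 0.63 0.58 0.54]
T [[766.4, 161.9], [577.8, 159.2], [580.3, -138.7], [769.3, -136.6]] [673.4  11.4] yaw [0.83 0.63 0.57 0.47]
```

```bash
python3 - <<'E'
from m import *
c=cap('scene'); im=cv2.cvtColor(c['image'],cv2.COLOR_RGB2BGR)
cv2.imwrite('pics/s17.png',cv2.resize(im[150:350,210:450],None,fx=3,fy=3,interpolation=cv2.INTER_CUBIC)[:, :800])
E
```

```text
(no output)
```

View pics/s17.png

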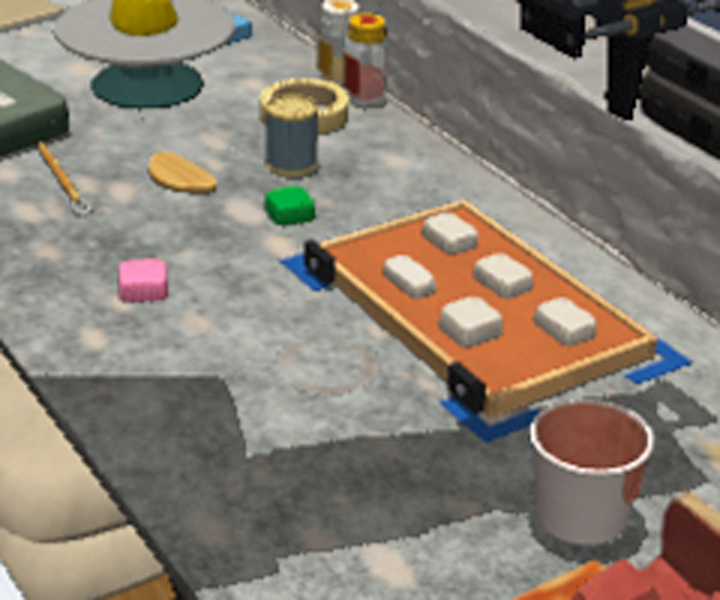

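The tray sits in the marks with five flat, spread blanks, and everything else is in place. I'm handing the job in.

```bash
python3 - <<'E'
from m import *
st(); print(env.job_done()); cap('top','t18.png')
E
```

```text
t 29.98 pos [ 672.7 -151.7  466. ] rot [3.139e+00 1.000e-03 1.574e+00] F [-0.5  0.4  0.9] op 0.001
the job is handed in; nothing more can be done
None
the job is handed in; nothing more can be done
```

The job is handed in: the five blanks are spread flat on the tray, and the tray is square in the blue marks about 3 mm left of centre. It took about 30 s of the 210 s allowed.

- **Spreading:** There were five blanks: three in a row, a square one on top of them and a narrow one beside the row. None lay on the bench. I moved four and left the middle one of the row where it was. The closest two centres are about 87 mm apart, and that held after the pushing. I saw no grip slip and no knocked blank.
- **Walking the tray:** I pushed the two rear blocks alternately, left first, four pushes on each of about 20 mm. Some pushes came in two or three short parts. The largest swing I measured was about 5 degrees.
- **Last checks:** From two wrist views, the tray centre is on the berth centre in x. It is about 3 mm off in y, which is inside the 5 mm of play to the marks, and the yaw matches within about 0.1 degrees.
    - **Disagreement:** The top camera put the tray about 2 mm short in x. One of its fits also gave about 0.6 degrees of extra yaw. I trusted the closer wrist views.
    - **Not corrected:** I left the 3 mm in y, because more pushing would have overshot in x.
    - **Rest of the bench:** In the last scene view, the nearby bystanders and the green and pink look-alikes had not moved.

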